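# Load a culture dish with the lifter and crank it into the reader

## Robot

A 6-joint arm with a two-finger parallel gripper is mounted at the origin on a cart in front of the work surface, level with it; the furniture and walls round the work are solid. World frame = base frame: x ahead of the robot, y to its left, z up, the work surface at z = 0. Lengths are in m, angles in rad, forces in N, time in s.
With the tool pointing down it reaches from about 0.275 to 0.75 m from the base axis. Payload 10.2 kg.
Tool frame: the origin (TCP) lies between the finger pads; the fingertips stand manip.tips_ahead ahead of it and the grasp point (between the pads) lies 6 mm ahead of it (manip.tips_ahead is the distance from the TCP to the fingertips, in m); x points along the fingers, y is the direction in which the jaws open and shut, and the axes are right-handed (so a half turn about x gives the same grasp; the last joint's range is limited). The gripper opens to 85 mm and grips with 20 to 120 N. Pads are 22 mm wide; open, the fingers measure 114 mm over their backs; the gripper's body (76 mm by 85 mm) begins 54 mm behind the grasp point. The pads swing forward as they close: fully open they stand 13 mm farther back than shut.
Start: joints at [0.907, 0.313, 1.498, -0, 1.331, -0.223], TCP at [0.224, 0.475, 0.256] pointing down, gripper open.
Joint ranges: [-2.94, 2.94], [-0.97, 2.17], [0.19, 2.56], [-1.23, 4.37], [0.02, 3.11], [-2.88, 2.88]. Speed limits (rad/s): [2.39, 2.39, 3.01, 3.14, 3.14, 3.14].

## Interface

Orientations are given as [roll, pitch, yaw] about the fixed x, y, z axes, in that order (R = Rz(yaw) Ry(pitch) Rx(roll)).
In Python, from workcell import manip gives the robot as it stands.
- The arm moves only by the shell command python3 -m pendant 'ROWS' [OPENING] [FORCE]. ROWS is JSON, one flat list of numbers, 6 for each row, row after row: the shift along the tool's x, y, z in cm, then the turn, a rotation vector about the tool's x, y, z in degrees. In form: [dx, dy, dz, rx, ry, rz, dx, dy, dz, rx, ry, rz, ...]. A call has 1 to 8 rows; each row is the pose to reach, as a shift and turn from the pose commanded when the call began, along the tool's axes at that moment; what a row does not reach only later rows make up. A row lasts 1/8 s, in which the tool goes at most 62.5 mm and 10.7 degrees, less where a joint would pass 70% of its speed; a pose out of reach is approached as far as the arm can. A call with a gripper value outside its range is refused whole. OPENING is the closure, from 0 (fully open) to 1 (shut), set as the call begins (- or left out, the last holds). The fingers move at their own pace and stop on an object; FORCE is the grip in N (left out, the last holds). Time passes only in rows, so rows that repeat a pose let the fingers close. It gives the time, the measured TCP pose, the force and the opening at its end, in the units of the state.
- manip.get_obs(): the state, without advancing time (a new reading comes with each control period).
- manip.snapshot(name): name is "side" or "top"; returns the picture (420x560x3 uint8, blue, green, red); there is no depth.
- manip.camera_info(name): a dict with "mtx" (3x3 intrinsics, pixels), "R" (3x3) and "t" (3): a world point X has camera coordinates R X + t. Camera axes: x right, y down, z forward; pixel columns grow to the right and rows downward; lengths in m; the calibration is good to about 2 mm. A picture is of the moment at which its call begins. camera_info takes no time and is no camera call.
- manip.job_done(): hands the job in, once; it reports no verdict.
The state is a dict: "clock": time; "q": joint angles; "qvel": joint speeds; "joint_torque": joint torques, N m; "tcp_pos": TCP position; "tool_rot": TCP orientation; "force": force on the tool from outside, world axes, zero at the start; "torque": the same for the moment, N m; "grip_width": finger opening in m.
Only numpy, scipy, OpenCV 4.12 (cv2) and the standard library are available. Lean on these libraries where they do the work, as an engineer would, in place of code of your own. Each camera call takes 0.05 s, during which the arm holds its last target.

## Task

The culture dish waiting alone on the low two-railed rest has to go into the white plate reader. It is too wide for the fingers, so take the lifter by its upright grip, slide the blade under the dish between the rails, carry it level and lower it onto the middle of the reader's carriage, which has the same two rails, then draw the blade out and stand the lifter on its blade on the bench. Then turn the handwheel on the reader clockwise, about one and a half turns, until it stops with the carriage fully home under the hood: move the carriage only by the handwheel, keep the fingers off the dish, and leave the mug, the two stacked dishes and the small box where they are.

Things in the scene. Friction and masses are not known exactly. Their poses are not given: they have to be found in the camera images.
- dish: Flat round culture dish, clear with a pinkish filling, 94 mm across (widest up to 13 mm height), 19 mm high, about 60 g. Origin: centre of its underside; z up. It lies across the rails of the rest at the start.
- dish_rest: Low fixed rest: plate 100 x 96 x 6 mm with two black rails along its x axis (92 mm long, 10 wide, 16 high, inner faces at y = +-33 mm); rail tops 22 mm over the bench. Under the dish is a tunnel 66 mm wide, from 6 to 22 mm over the bench, open at both ends. Origin: centre of its underside, below the dish; its -x end looks to the robot.
- lifter: Lifter, loose, 160 g, standing on its flat steel blade: 50 mm wide (y), 4 mm thick, from x = -78 to the tip at x = +44 mm. Origin: underside of the blade where the dish's centre belongs. Upright black grip 16 mm (x) by 26 mm (y), centred at x = -70 mm, from z = 18 to 126 mm. z up.
- lifter_grip (a point): Point in the lifter's grip to hold it by: at x = -70, y = 0, z = 95 mm of the lifter; axes as the lifter's.
- reader: Fixed plate reader. Grey base plate x -75..75, y -65..200 mm, 12 mm thick; white hood with clear front window over y 64..200, x -73..73, top at z = 95 mm, open toward -y (inside 132 mm wide, to z = 73). Origin: bench level under the carriage's loading position; -x side looks to the robot, the carriage travels to +y into the hood.
- carriage: Carriage of the reader: plate 104 x 100 x 8 mm with two black rails along its x axis like those of the rest (inner gap 66 mm). Plate top 22, rail tops 38 mm over the bench; blade tunnel between, open toward -x (the robot). Origin: centre of its underside, 14 mm over the bench. Moves 87 mm to the reader's +y per clockwise turn, 130 mm in all.
- stage (a point): Centre of the carriage at the height of its rail tops: here the centre of the dish's underside belongs. Axes as the reader's.
- home_place (a point): Fixed point of the reader under the hood, where stage is when the carriage is fully home.
- handwheel (a joint): Angle of the handwheel (rad), growing clockwise as seen from above, one turn = 6.28. It starts between -0.8 and 0 and meets its stop at 9.42 with the carriage fully home (carriage travel = angle x 13.79 mm). Stays where it is left; needs about 3 N at the handle.
- wheel_centre (a point): On the vertical axis of the handwheel, at the upper face of its black disc (110 mm across), 112 mm over the bench, on top of the hood. The axes turn with the wheel.
- wheel_handle (a point): Top centre of the handwheel's upright flat handle, 158 mm over the bench, 36 mm from the wheel's axis at the wheel's own -x. The handle is fixed to the disc (it does not spin), 34 mm long radially (x), 12 mm thick (y), and stands 46 mm above the disc. The axes turn with the wheel.
- mug: Bystander: mug with a handle, 92 x 127 x 93 mm. Origin: centre of its underside.
- spare_dishes: Bystander: two stacked dishes, 95 mm across, 38 mm high. Origin: centre of the underside.
- small_box: Bystander: small flat box, 36 x 51 x 15 mm. Origin: centre of the underside.
Things that resemble listed ones, but are neither listed nor needed, are in the scene too. What is shaped like the lifter but brown is not meant.

How it is judged:
By the outcome, as a careful person would: the job done as asked, in the order asked, and still so for the second after the job is handed in, with the robot touching nothing.
It also fails if it takes over 72 s, if anything falls off the work surface, if the arm or the gripper's body presses on something with over 40 N, if the wrist force passes 120 N, or if a joint passes its speed limit or range.

## Working session

There is one attempt and no reset: what is moved stays moved. The work goes in short steps, Python scripts to look and compute and a shell command to move; the robot and the scene stay as the last step left them, time stands still between calls to the robot, and variables do not carry over. Pictures are saved under pics/ and viewed, and the job is handed in when it is done.

```bash
ls; mkdir -p pics; python3 - <<'E'
from workcell import manip
import cv2
print(manip.get_obs(), manip.tips_ahead)
for n in("side","top"):
    cv2.imwrite(f"pics/{n}0.png",manip.snapshot(n)); c=manip.camera_info(n); print(n,c)
E
```

```text
pics
{'clock': 0.0, 'q': array([ 9.06596669e-01,  3.13442445e-01,  1.49848559e+00, -3.84698870e-06,
        1.33101231e+00, -2.23406965e-01]), 'qvel': array([ 2.27280621e-04, -5.05407782e-04, -1.49621231e-03, -1.72735920e-03,
       -5.33561022e-04,  9.48753849e-05]), 'joint_torque': array([ 4.72365373e-04, -4.12267435e+01, -2.59746462e+01, -1.54881145e-04,
        4.06781139e-03, -2.21486846e-05]), 'tcp_pos': array([0.22385431, 0.47461149, 0.25572067]), 'tool_rot': array([-1.79143139,  1.56944863, -2.23222316]), 'force': array([ 0.34080163, -0.13527332,  0.65489742]), 'torque': array([ 0.00858129, -0.00275506,  0.00716965]), 'grip_width': 0.08559912429561764} 0.025
side {'mtx': array([[505.81200011,   0.        , 281.75380787],
       [  0.        , 505.81200011, 208.8108814 ],
       [  0.        ,   0.        ,   1.        ]]), 'R': array([[-0.99416648, -0.10542439, -0.02277495],
       [-0.05448779,  0.67314952, -0.7374963 ],
       [ 0.09308105, -0.73195315, -0.67496704]]), 't': array([0.55397047, 0.14371871, 1.45308116])}
top {'mtx': array([[447.95334379,   0.        , 284.87012072],
       [  0.        , 447.95334379, 212.38608038],
       [  0.        ,   0.        ,   1.        ]]), 'R': array([[-1.91692192e-02, -9.99816230e-01,  2.15684694e-04],
       [-9.85415962e-01,  1.88566444e-02, -1.69114782e-01],
       [ 1.69079636e-01, -3.45433746e-03, -9.85596339e-01]]), 't': array([-0.02754842,  0.58458813,  1.51646982])}
```

View pics/side0.png

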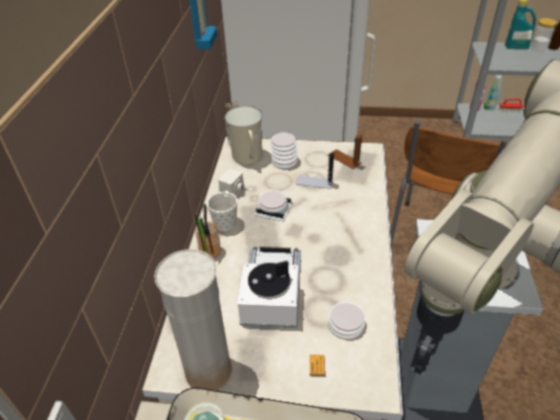

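View pics/top0.png

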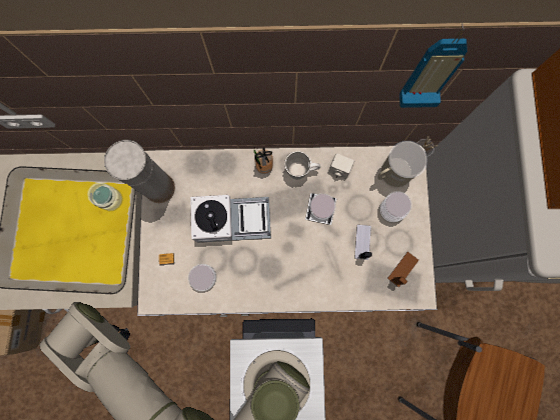

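```bash
python3 - <<'E'
import cv2,numpy as np
t=cv2.imread("pics/top0.png");s=cv2.imread("pics/side0.png")
a=cv2.resize(t[185:275,290:425],None,fx=5.6,fy=5.6,interpolation=cv2.INTER_CUBIC)
cv2.imwrite("pics/c1.png",a)
b=cv2.resize(t[185:250,180:280],None,fx=8,fy=8,interpolation=cv2.INTER_CUBIC)
cv2.imwrite("pics/c2.png",b)
cv2.imwrite("pics/c3.png",cv2.resize(s[130:230,230:380],None,fx=5.3,fy=5.3,interpolation=cv2.INTER_CUBIC))
cv2.imwrite("pics/c4.png",cv2.resize(s[235:340,220:360],None,fx=5.6,fy=5.6,interpolation=cv2.INTER_CUBIC))
E
```

```text
(no output)
```

View pics/c1.png

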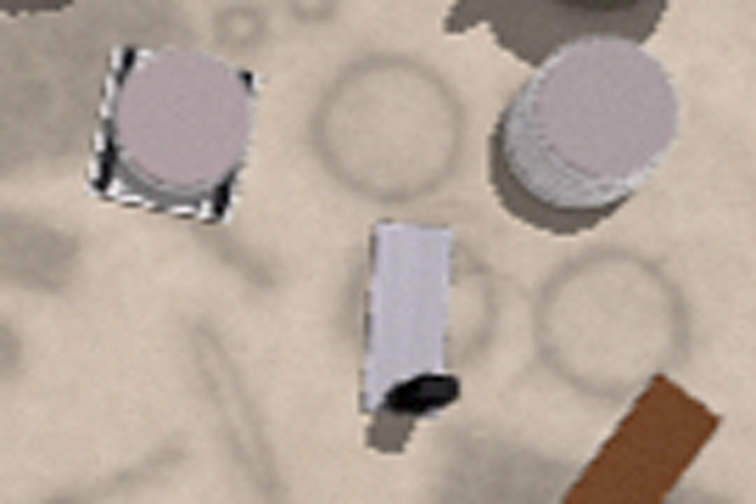

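View pics/c2.png

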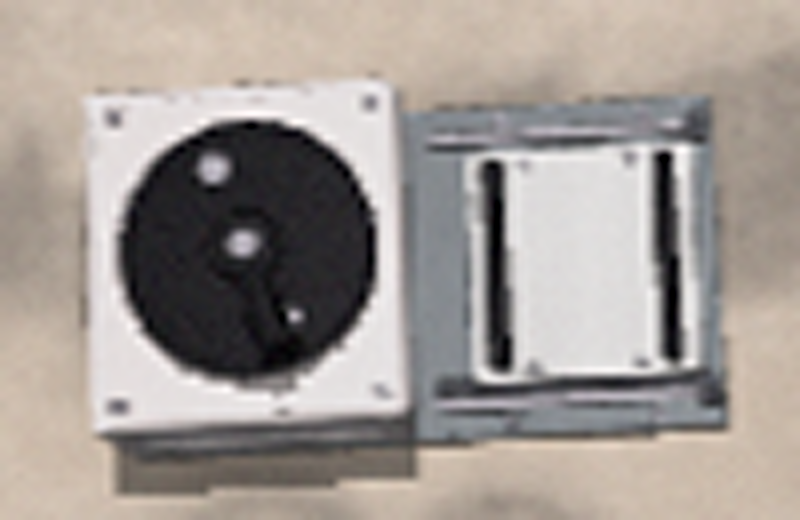

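View pics/c3.png

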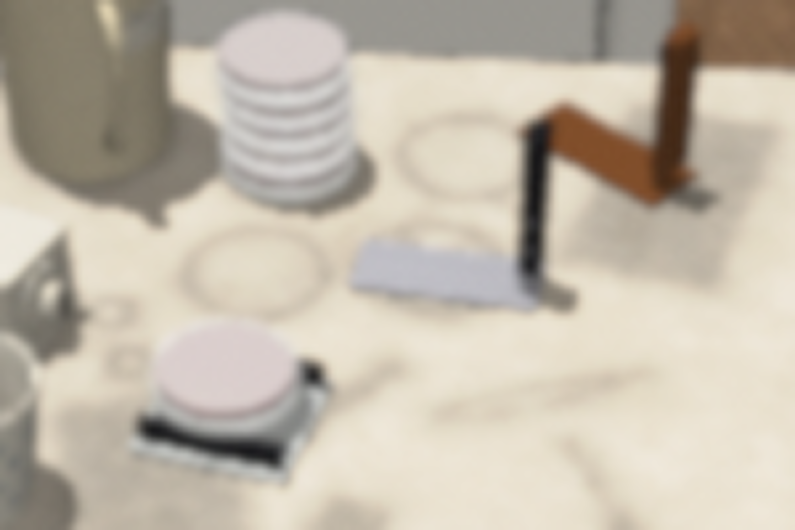

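View pics/c4.png

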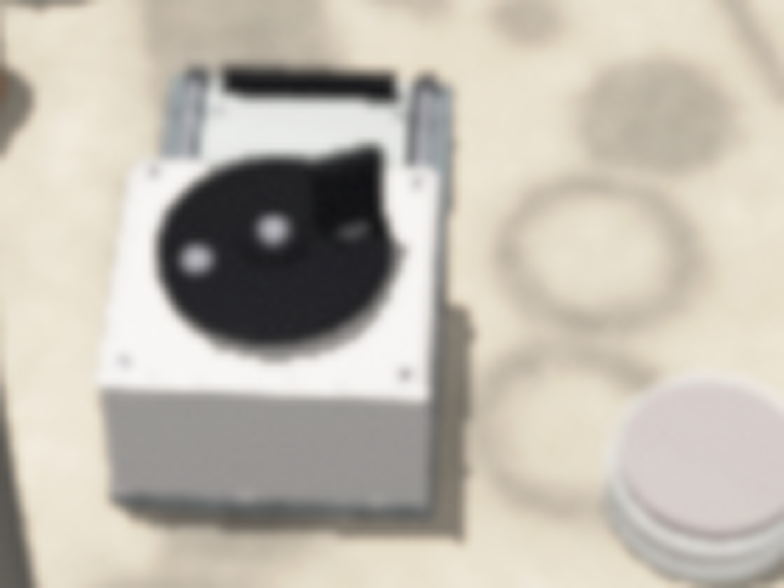

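```bash
cat > h.py <<'E'
import cv2,numpy as np
from workcell import manip
def cast(n,uv,z):
    c=manip.camera_info(n);uv=np.atleast_2d(uv).astype(float)
    d=np.c_[uv,np.ones(len(uv))]@np.linalg.inv(c["mtx"]).T@c["R"]
    o=-c["R"].T@c["t"]
    return o+d*((z-o[2])/d[:,2])[:,None]
def proj(n,P):
    c=manip.camera_info(n);q=np.atleast_2d(P)@c["R"].T+c["t"];q=q@c["mtx"].T
    return q[:,:2]/q[:,2:]
def blobs(m,off,amin=20):
    n,l,s,c=cv2.connectedComponentsWithStats(m.astype(np.uint8))
    return [(l==i,s[i],c[i]+off) for i in range(1,n) if s[i][4]>=amin]
def rect(mask,off,n,z):
    """min area rect in world plane from mask (pixels)"""
    ys,xs=np.nonzero(mask)
    P=cast(n,np.c_[xs,ys]+off,z)[:,:2]
    return P
def pca(P):
    c=P.mean(0);w,v=np.linalg.eigh(np.cov((P-c).T));a=v[:,1]
    return c,a,np.degrees(np.arctan2(a[1],a[0])),np.sqrt(12*w[::-1])
E
python3 - <<'E'
from h import *
t=cv2.imread("pics/top0.png");hsv=cv2.cvtColor(t,cv2.COLOR_BGR2HSV)
for name,(u,v) in dict(dish=(321,206),blade=(363,237),bench=(345,225),grip=(366,256),rail=(310,200),carr=(250,218),base=(236,218),bdisc=(205,225),hood=(196,200)).items(): print(name,t[v,u],hsv[v,u])
V=hsv[...,2].astype(int)
blk=V<75
def reg(x0,x1,y0,y1,m,z,amin=8):
    off=np.array([x0,y0])
    for mk,s,c in blobs(m[y0:y1,x0:x1],off,amin):
        P=rect(mk,off,"top",z);print(np.round(c,1),s[4],'c',np.round(pca(P)[0],4),'ang',round(pca(P)[2],1),np.round(pca(P)[3],4))
print('carriage rails');reg(236,275,200,240,blk,.038)
print('rest rails');reg(300,340,190,228,blk,.022)
print('disc');reg(190,232,195,240,blk,.112,100)
print('grip');reg(350,380,240,265,blk,.126)
b=t.astype(int)
bl=(b[...,0]>b[...,2]+4)&(V>120)
print('blade');reg(350,380,215,265,bl,.004,50)
print('base/dish pink')
h=hsv[...,0].astype(int);pk=((h>150)|(h<5))&(hsv[...,1]>10)&(V>120)
reg(300,340,190,228,pk,.041,50)
print('hood top white');reg(185,232,185,245,V>225,.095,50)
print('carr white');reg(232,275,195,245,(V>200)&(hsv[...,1]<20),.022,50)
E
```

```text
dish [163 159 174] [172  22 174]
blade [192 181 188] [139  15 192]
bench [176 191 208] [ 14  39 208]
grip [6 0 6] [150 255   6]
rail [164 162 166] [165   6 166]
carr [218 219 221] [ 10   3 221]
base [145 141 136] [103  16 145]
bdisc [39 35 37] [135  26  39]
hood [222 222 228] [  0   7 228]
carriage rails
[241.6 217.9] 54 c [0.5693 0.1137] ang -178.4 [0.0946 0.0074]
[263.  216.5] 53 c [0.5728 0.0385] ang -177.4 [0.0928 0.007 ]
[252.9 232.5] 34 c [0.5168 0.0745] ang 91.6 [0.0919 0.0045]
rest rails
[312.1 196. ] 9 c [ 0.6464 -0.1375] ang 158.8 [0.0232 0.0062]
[308.6 214. ] 21 c [ 0.5815 -0.1232] ang 167.0 [0.0341 0.0084]
[329.2 219.8] 16 c [ 0.5592 -0.1956] ang 161.2 [0.0248 0.009 ]
disc
[210.6 216. ] 771 c [0.566  0.2105] ang 164.0 [0.0952 0.0933]
grip
[365. 255.] 70 c [ 0.4246 -0.2978] ang 103.7 [0.0397 0.0181]
blade
base/dish pink
[322.3 205.7] 465 c [ 0.6069 -0.171 ] ang 133.5 [0.0755 0.0746]
hood top white
[208.8 216.7] 509 c [0.5666 0.2193] ang 175.3 [0.1817 0.1545]
carr white
[252.4 217.3] 470 c [0.5733 0.0768] ang -173.6 [0.1004 0.0603]
```

```bash
python3 - <<'E'
from h import *
def c(o,f,p): return np.array(p,float)/f+np.array(o)-0.5+0.5/f
def show(n,px,z):
    P=cast(n,px,z)[:,:2];print(n,np.round(P,4).tolist(),'mean',P.mean(0).round(4))
    for i in range(len(P)):
        d=P[(i+1)%len(P)]-P[i];print('   edge',round(np.hypot(*d),4),round(np.degrees(np.arctan2(d[1],d[0])),1))
o=(290,185)
print('rest plate');show("top",c(o,5.6,[(115,45),(258,72),(235,220),(90,190)]),.006)
print('blade');show("top",c(o,5.6,[(375,222),(452,228),(440,380),(362,410)]),.004)
print('hood top');show("top",c((180,185),8,[(88,95),(393,80),(412,415),(95,430)]),.095)
print('base');show("top",c((180,185),8,[(712,97),(728,428)]),.012)
print('wheel hub, dot, handle');show("top",c((180,185),8,[(242,243)]),.115);show("top",c((180,185),8,[(213,168)]),.113)
print('side');so=(230,130)
print('blade');show("side",c(so,5.3,[(370,238),(350,285),(535,308),(540,290)]),.004)
print('rest plate');show("side",c(so,5.3,[(285,478),(330,385),(133,448)]),.006)
print('grip top side');show("side",c(so,5.3,[(537,123)]),.126)
print('grip top top');show("top",c(o,5.6,[(432,390)]),.126)
# dish circle both views
for n,(x0,x1,y0,y1) in dict(top=(300,345,190,230),side=(250,295,185,215)).items():
    im=cv2.imread(f"pics/{n}0.png");h=cv2.cvtColor(im,cv2.COLOR_BGR2HSV).astype(int);b=im.astype(int)
    pk=(b[...,2]-b[...,1]>6)&(b[...,0]-b[...,1]>0)&(h[...,2]>100)
    for m,s,cc in blobs(pk[y0:y1,x0:x1],np.array([x0,y0]),50):
        print(n,cc,s, cast(n,cc,.041))
show("side",c((220,235),5.6,[(272,230)]),.115)
show("side",c((220,235),5.6,[(197,258)]),.113)
E
```

```text
rest plate
top [[0.6623, -0.1318], [0.6428, -0.2236], [0.5465, -0.2052], [0.5677, -0.113]] mean [ 0.6048 -0.1684]
   edge 0.0939 -102.0
   edge 0.098 169.2
   edge 0.0946 77.1
   edge 0.0965 -11.2
blade
top [[0.5438, -0.2949], [0.539, -0.344], [0.4421, -0.3314], [0.4241, -0.2812]] mean [ 0.4872 -0.3129]
   edge 0.0493 -95.6
   edge 0.0978 172.6
   edge 0.0534 109.7
   edge 0.1205 -6.6
hood top
top [[0.6376, 0.2823], [0.6417, 0.1522], [0.4976, 0.1439], [0.4938, 0.277]] mean [0.5677 0.2139]
   edge 0.1302 -88.2
   edge 0.1443 -176.7
   edge 0.1332 91.6
   edge 0.1439 2.1
base
top [[0.649, 0.0188], [0.499, 0.0136]] mean [0.574  0.0162]
   edge 0.15 -178.0
   edge 0.15 2.0
wheel hub, dot, handle
top [[0.5689, 0.2127]] mean [0.5689 0.2127]
   edge 0.0 0.0
top [[0.6014, 0.2255]] mean [0.6014 0.2255]
   edge 0.0 0.0
side
blade
side [[0.532, -0.3425], [0.5409, -0.2935], [0.4224, -0.28], [0.4199, -0.298]] mean [ 0.4788 -0.3035]
   edge 0.0497 79.7
   edge 0.1193 173.5
   edge 0.0182 -98.0
   edge 0.1206 -21.6
rest plate
side [[0.5637, -0.1103], [0.5447, -0.1945], [0.6571, -0.1287]] mean [ 0.5885 -0.1445]
   edge 0.0863 -102.7
   edge 0.1302 30.4
   edge 0.0952 168.9
grip top side
side [[0.4274, -0.3097]] mean [ 0.4274 -0.3097]
   edge 0.0 0.0
grip top top
top [[0.4269, -0.3036]] mean [ 0.4269 -0.3036]
   edge 0.0 0.0
top [322.26695842 205.72647702] [ 10   4  25  24 457] [[ 0.60675624 -0.17104308  0.041     ]]
side [[0.5669, 0.2088]] mean [0.5669 0.2088]
   edge 0.0 0.0
side [[0.5986, 0.2261]] mean [0.5986 0.2261]
   edge 0.0 0.0
```

```bash
cat >> h.py <<'E'
from scipy.spatial.transform import Rotation as Ro
def tool():
    o=manip.get_obs();R=Ro.from_euler('xyz',o["tool_rot"]).as_matrix();return o,o["tcp_pos"],R
def delta(P,Rt=None):
    """tool-frame shift (cm) and rotvec deg to tcp P, orientation Rt"""
    o,p,R=tool();s=R.T@(np.array(P)-p)*100
    r=np.zeros(3) if Rt is None else Ro.from_matrix(R.T@Rt).as_rotvec(degrees=True)
    return s.round(2),r.round(2)
def down(yaw):
    """tool x down, tool y (jaws) at world heading yaw deg"""
    a=np.radians(yaw);x=np.array([0,0,-1.]);y=np.array([np.cos(a),np.sin(a),0]);return np.c_[x,y,np.cross(x,y)]
E
python3 - <<'E'
from h import *
o,p,R=tool();print(R.round(3),'jaw heading',np.degrees(np.arctan2(R[1,1],R[0,1])))
for y in (-6.5,-96.5,83.5,173.5): print(y,delta([.4265,-.3055,.18],down(y)))
print(cast("top",[(280,310),(200,310)],0), cast("top",[(202,278),(167,259),(297,165),(342,165)],0.03))
E
```

```text
[[-0.001  0.427  0.904]
 [-0.001  0.904 -0.427]
 [-1.    -0.001 -0.   ]] jaw heading 64.74903364866972
-6.5 (array([  7.64, -61.91,  51.61]), array([7.125e+01, 3.000e-02, 6.000e-02]))
-96.5 (array([  7.64, -61.91,  51.61]), array([1.6125e+02, 9.0000e-02, 3.0000e-02]))
83.5 (array([  7.64, -61.91,  51.61]), array([-18.75,  -0.02,   0.06]))
173.5 (array([  7.64, -61.91,  51.61]), array([-1.0875e+02, -7.0000e-02,  3.0000e-02]))
[[ 0.24830416 -0.01536706  0.        ]
 [ 0.25364207  0.26290428  0.        ]] [[ 0.36290157  0.25181088  0.03      ]
 [ 0.43068488  0.37434089  0.03      ]
 [ 0.75989001 -0.08587434  0.03      ]
 [ 0.75678853 -0.24815556  0.03      ]]
```

Candidates, top image: lifter – grey blade with black grip (363,250) versus brown (403,268). Dish – alone on rails (321,207) versus the stack (395,207) and the pair (202,278). I choose (363,250) and (321,207), and the crops confirm both.

```bash
python3 -m pendant '[0,-2,1.7,3,0,0, 0,-6,5,7,0,0, 0.5,-10,8.3,12,0,0, 1,-15,12.5,17,0,0, 1,-20,16.7,22,0,0, 1,-25,20.9,27,0,0, 1,-29,24.2,31,0,0, 1,-31,25.8,35,0,0]' 0 60; python3 - <<'E'
from h import *
print(delta([.4265,-.3055,.19],down(-6.5)))
E
```

```text
clock: 1.1
tcp_pos: [0.3253, 0.082, 0.2462]
tool_rot: [-0.501, 1.571, -1.558]
force: [0.4, 0.6, -0.5]
grip_width: 0.0852
(array([  5.63, -10.22,  38.72]), array([3.592e+01, 1.000e-02, 0.000e+00]))
```

```bash
python3 -m pendant '[0,-0.8,3,4,0,0, 0,-2,8,9,0,0, 0,-3.4,13,14,0,0, 0,-4.8,18,19,0,0, 1,-6.1,23,24,0,0, 2,-7.4,28,29,0,0, 3,-8.7,33,34,0,0, 4,-10.2,38.7,36,0,0]'; python3 - <<'E'
from h import *
cv2.imwrite("pics/side1.png",manip.snapshot("side"));cv2.imwrite("pics/top1.png",manip.snapshot("top"))
print(tool()[0]["q"].round(2),delta([.4265,-.3055,.101],down(-6.5)))
s=cv2.imread("pics/side1.png");cv2.imwrite("pics/c5.png",cv2.resize(s[80:230,260:440],None,fx=4.4,fy=4.4)[:600])
E
```

```text
clock: 2.1
tcp_pos: [0.4287, -0.3038, 0.2057]
tool_rot: [-2.639, 1.57, 1.963]
force: [-0.2, 0.7, 0.6]
grip_width: 0.0855
[-0.84  0.36  1.57 -0.    1.21 -0.73] (array([10.3 , -0.17, -0.03]), array([ 0.  , -0.06,  0.12]))
```

View pics/c5.png

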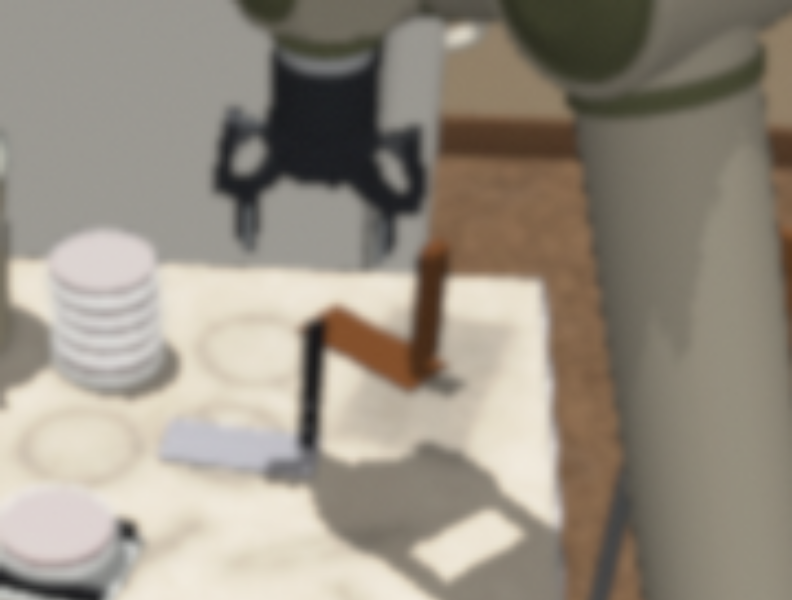

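The gripper (crop 310,180) is centred over the black grip (315,380), and the brown one stands clear behind it. Descending and closing.

```bash
python3 -m pendant '[2,-0.1,0,0,0,0, 5,-0.2,0,0,0,0, 8,-0.2,0,0,0,0, 9.8,-0.2,0,0,0,0, 10.3,-0.2,0,0,0,0, 10.3,-0.2,0,0,0,0]' && python3 -m pendant '[0,0,0,0,0,0,0,0,0,0,0,0,0,0,0,0,0,0,0,0,0,0,0,0,0,0,0,0,0,0,0,0,0,0,0,0,0,0,0,0,0,0]' 1 80;  python3 - <<'E'
from h import *
cv2.imwrite("pics/side2.png",manip.snapshot("side"));
print(delta([.4265,-.3055,.101],down(-6.5)))
s=cv2.imread("pics/side2.png");cv2.imwrite("pics/c6.png",cv2.resize(s[100:220,250:410],None,fx=5,fy=5))
E
```

```text
clock: 2.95
tcp_pos: [0.4266, -0.3019, 0.1037]
tool_rot: [0.943, 1.571, -0.737]
force: [-0.2, 0.1, -0.6]
grip_width: 0.0854
clock: 3.82
tcp_pos: [0.4266, -0.3022, 0.1036]
tool_rot: [0.612, 1.57, -1.068]
force: [-1.5, -0.3, 5.1]
grip_width: 0.0151
(array([0.26, 0.03, 0.33]), array([ 0.25,  0.03, -0.02]))
```

View pics/c6.png

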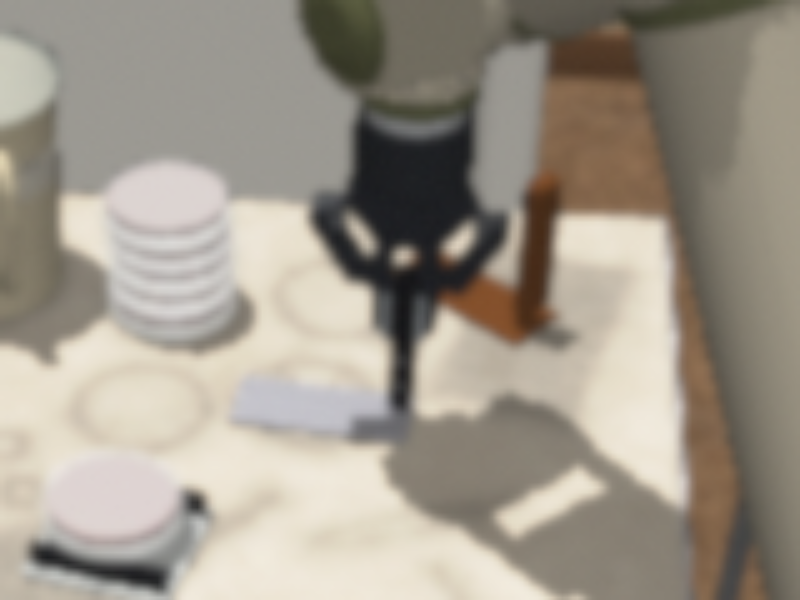

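```bash
python3 -m pendant '[-0.6,0,0,0,0,0,-1.5,0,0,0,0,0,-2.5,0,0,0,0,0,-3,0,0,0,0,0,-3,0,0,0,0,0]' ;  python3 - <<'E'
from h import *
for n in("top","side"):cv2.imwrite(f"pics/{n}3.png",manip.snapshot(n))
o,p,R=tool();print(p,R[:,1])
s=cv2.imread("pics/side3.png");cv2.imwrite("pics/c7.png",cv2.resize(s[100:220,250:410],None,fx=5,fy=5))
s=cv2.imread("pics/top3.png");cv2.imwrite("pics/c8.png",cv2.resize(s[200:290,320:430],None,fx=6.5,fy=6.5,interpolation=2))
E
```

```text
clock: 4.5
tcp_pos: [0.4266, -0.3021, 0.1337]
tool_rot: [0.83, 1.57, -0.85]
force: [0.2, 0.5, -2.3]
grip_width: 0.0147
[ 0.42643007 -0.30192843  0.13311024] [ 9.94042561e-01 -1.08992203e-01 -2.95917277e-04]
```

View pics/c7.png

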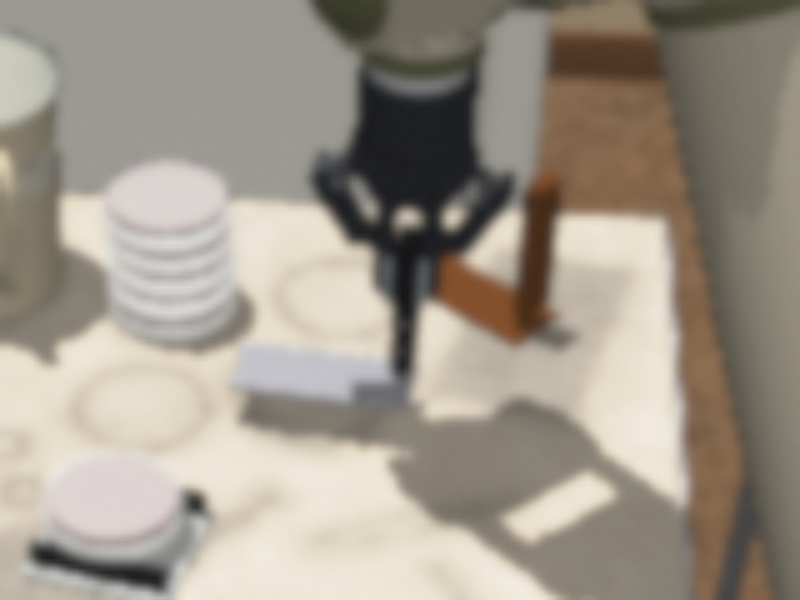

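View pics/c8.png

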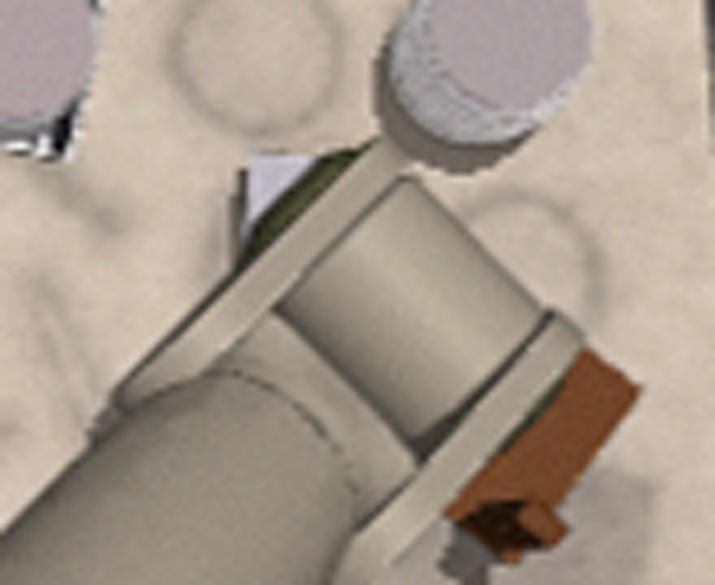

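```bash
python3 - <<'E'
from h import *
def c(o,f,p): return np.array(p,float)/f+np.array(o)-0.5+0.5/f
o,p,R=tool()
def rel(n,px,z):
    P=cast(n,px,z);print(n,P.round(4).tolist(),'tool', ((P-p)@R*1000).round(1).tolist())
rel("side",c((250,100),5,[(250,345),(233,387),(403,400)]),.0335)
rel("top",c((320,200),6.5,[(250,153)]),.0335)
# desired: grip offset in tool z?  pre-insert
print(delta([.429,-.133,.1336],down(-11.5)))
E
```

```text
side [[0.531, -0.3378, 0.0335], [0.5387, -0.2915, 0.0335], [0.425, -0.2865, 0.0335]] tool [[99.6, 107.9, 24.3], [99.6, 110.5, -22.6], [99.6, -3.1, -15.1]]
top [[0.5435, -0.2955, 0.0335]] tool [[99.6, 115.7, -19.1]]
(array([ -0.04,  -1.59, -16.82]), array([ 5.24, -0.02,  0.02]))
```

```bash
python3 - <<'E'
from h import *
print(delta([.4148,-.127,.1336],down(-11.5)))
E

```

```text
(array([ -0.04,  -3.06, -17.26]), array([ 5.24, -0.02,  0.02]))
```

```bash
python3 -m pendant '[0,-0.6,-1.5,1,0,0, 0,-1.2,-4.5,2,0,0, 0,-1.8,-8,3,0,0, 0,-2.3,-11.5,4,0,0, 0,-2.8,-15,5,0,0, 0,-3.1,-16.8,5.2,0,0, 0,-3.1,-17.3,5.2,0,0, 0.5,-3.1,-17.3,5.2,0,0]'; python3 -m pendant '[0.6,0,0,0,0,0, 1.4,0,0,0,0,0, 1.4,0,0,0,0,0]' ;python3 - <<'E'
from h import *
for n in("top","side"):cv2.imwrite(f"pics/{n}4.png",manip.snapshot(n))
o,p,R=tool();print(p,np.degrees(np.arctan2(R[1,1],R[0,1])),R[2])
s=cv2.imread("pics/side4.png");cv2.imwrite("pics/c9.png",cv2.resize(s[130:230,230:380],None,fx=5.3,fy=5.3,interpolation=2))
s=cv2.imread("pics/top4.png");cv2.imwrite("pics/c10.png",cv2.resize(s[185:275,280:390],None,fx=6.5,fy=6.5,interpolation=2))
E
```

```text
clock: 5.6
tcp_pos: [0.4147, -0.1267, 0.1283]
tool_rot: [1.121, 1.57, -0.649]
force: [0.7, -0.2, -2.5]
grip_width: 0.0151
clock: 5.98
tcp_pos: [0.4142, -0.1268, 0.1135]
tool_rot: [-1.917, 1.569, 2.595]
force: [0.7, -0.3, -1.6]
grip_width: 0.0147
[ 0.41455659 -0.12683914  0.11418843] -11.471794508083729 [-9.99999959e-01 -2.72901622e-04 -8.67020308e-05]
```

View pics/c9.png

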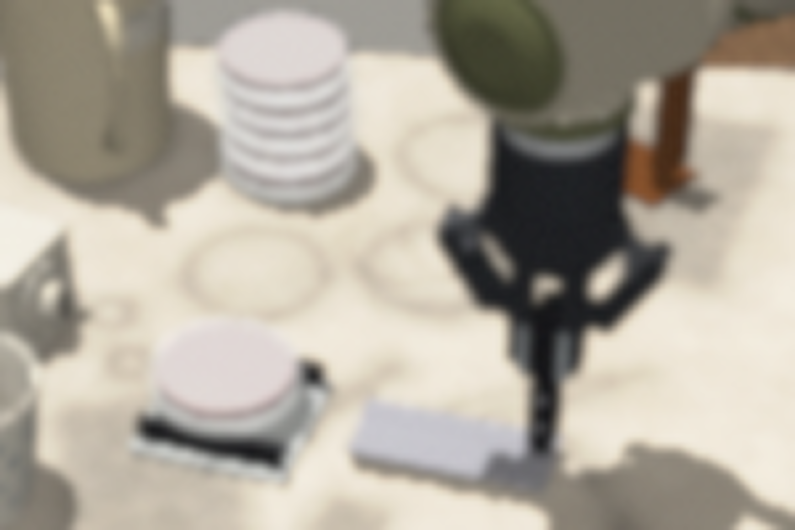

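View pics/c10.png

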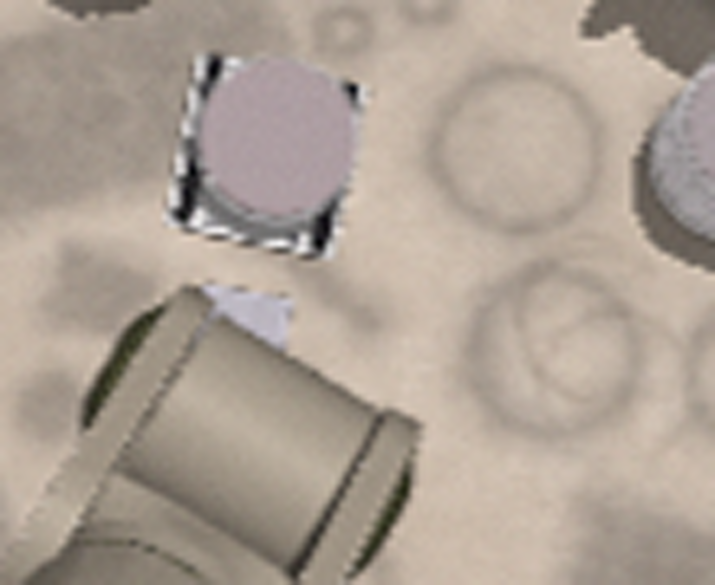

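```bash
python3 - <<'E'
from h import *
def c(o,f,p): return np.array(p,float)/f+np.array(o)-0.5+0.5/f
a=np.radians(-11.5);ex=np.array([np.cos(a),np.sin(a)]);ey=np.array([-ex[1],ex[0]])
C=np.array([.6055,-.169])
def loc(n,px,z):
    P=cast(n,px,z)[:,:2]-C;print(n,np.round(np.c_[P@ex,P@ey]*1000,1).tolist())
print("tip");loc("top",c((280,185),6.5,[(203,284),(294,297)]),.0145);loc("side",c((230,130),5.3,[(366,400),(352,462)]),.0145)
print("rest plate corners top");loc("top",c((280,185),6.5,[(170,218),(328,258),(365,90),(197,56)]),.006)
print("plate side");loc("side",c((230,130),5.3,[(285,478),(330,390),(133,448)]),.006)
im=cv2.imread("pics/top4.png");b=im.astype(int)
pk=(b[...,2]-b[...,1]>6)&(b[...,0]-b[...,1]>0)&(b[...,2]>100)
for m,s,cc in blobs(pk[185:230,295:345],np.array([295,185]),50):
  print(s);loc("top",cc,.041)
s=cv2.imread("pics/side4.png").astype(int)
pk=(s[...,2]-s[...,1]>6)&(s[...,0]-s[...,1]>-4)
for m,q,cc in blobs(pk[185:215,250:295],np.array([250,185]),50):
  print(q);loc("side",cc,.041)
E
```

```text
tip
top [[-80.8, 23.4], [-78.9, -26.7]]
side [[-82.1, -21.0], [-89.3, 33.6]]
rest plate corners top
top [[-46.7, 47.3], [-52.9, -42.1], [43.9, -46.9], [46.1, 48.3]]
plate side
side [[-52.7, 49.2], [-55.8, -32.8], [42.5, 49.8]]
[ 16   9  24  24 458]
top [[1.6, -1.9]]
[ 10   6  26  18 360]
side [[-3.4, 6.7]]
```

```bash
python3 -m pendant '[0,0.4,-0.1,0.5,0,0, 0,1.2,-0.1,1,0,0, 0,2.2,-0.1,1,0,0, 0,3.2,-0.1,1,0,0, 0,4.2,-0.1,1,0,0, 0,5.2,-0.1,1,0,0, 0,5.8,-0.1,1,0,0, 0,6,-0.1,1,0,0]' ;python3 - <<'E'
from h import *
for n in("top","side"):cv2.imwrite(f"pics/{n}5.png",manip.snapshot(n))
o,p,R=tool();print(p,np.degrees(np.arctan2(R[1,1],R[0,1])),o["force"])
s=cv2.imread("pics/side5.png");cv2.imwrite("pics/c11.png",cv2.resize(s[150:230,240:360],None,fx=6.6,fy=6.6,interpolation=2))
E
```

```text
clock: 7.08
tcp_pos: [0.4738, -0.1376, 0.1142]
tool_rot: [-1.985, 1.571, 2.51]
force: [-0.3, -0.2, -2.2]
grip_width: 0.0154
[ 0.47359482 -0.13759597  0.11425838] -12.449405849393935 [ 0.3587952   0.26573498 -1.40290957]
```

View pics/c11.png

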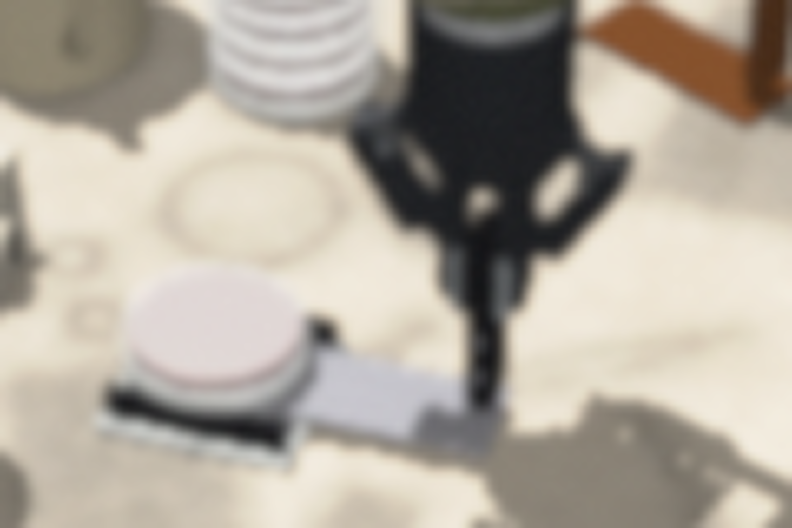

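The blade passes between the rails under the dish (crop ~310,380), and the force is near zero. Continuing.

```bash
python3 -m pendant '[0,0.4,0,0,0,0, 0,1.2,0,0,0,0, 0,2.2,0,0,0,0, 0,3.2,0,0,0,0, 0,4.2,0,0,0,0, 0,5.2,0,0,0,0, 0,6,0,0,0,0, 0,6.4,0,0,0,0]' ;python3 -m pendant '[0,0,0,0,0,0]';python3 - <<'E'
from h import *
for n in("top","side"):cv2.imwrite(f"pics/{n}6.png",manip.snapshot(n))
o,p,R=tool();print(p,np.degrees(np.arctan2(R[1,1],R[0,1])),o["force"])
print('lifter origin',p+R@[0,.07,.003])
s=cv2.imread("pics/side6.png");cv2.imwrite("pics/c12.png",cv2.resize(s[150:230,240:360],None,fx=6.6,fy=6.6,interpolation=2))
s=cv2.imread("pics/top6.png");cv2.imwrite("pics/c13.png",cv2.resize(s[185:275,280:390],None,fx=6.5,fy=6.5,interpolation=2))
E
```

```text
clock: 8.18
tcp_pos: [0.5365, -0.1515, 0.1142]
tool_rot: [-1.722, 1.571, 2.773]
force: [-0.2, -0.3, -1.4]
grip_width: 0.0148
clock: 8.3
tcp_pos: [0.5361, -0.1514, 0.1142]
tool_rot: [-1.638, 1.571, 2.857]
force: [-0.6, 0.7, -1.4]
grip_width: 0.0149
[ 0.53587836 -0.15135852  0.11427398] -12.457121367188572 [-0.32904151 -0.34398078 -1.02672515]
lifter origin [ 0.60358327 -0.16938752  0.11425297]
```

View pics/c12.png

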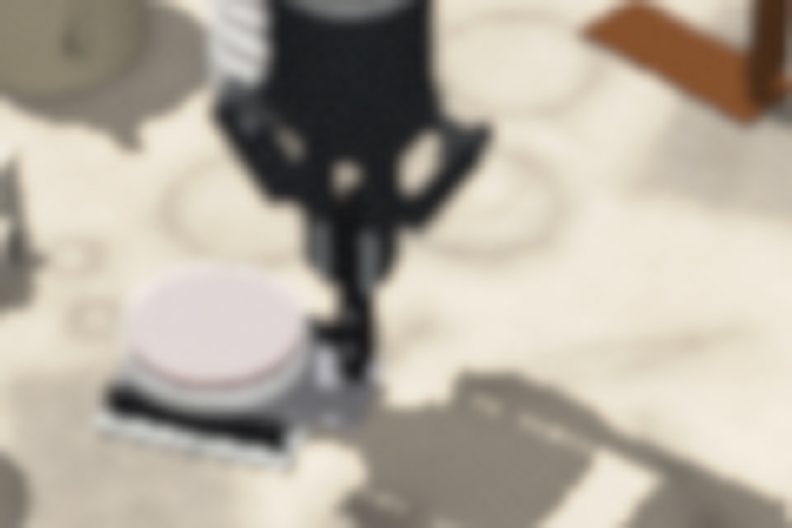

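View pics/c13.png

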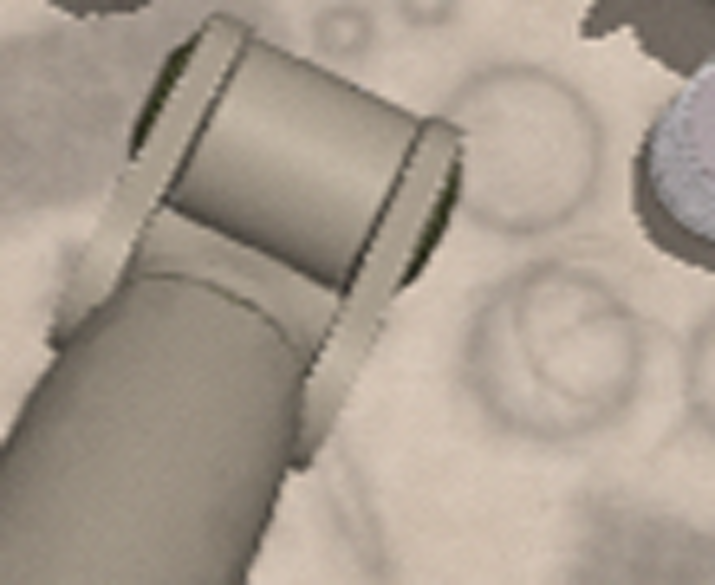

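```bash
python3 -m pendant '[-0.3,0,0,0,0,0, -0.6,0,0,0,0,0,-0.9,0,0,0,0,0,-1.3,0,0,0,0,0,-1.8,0,0,0,0,0,-2.3,0,0,0,0,0,-2.7,0,0,0,0,0,-2.9,0,0,0,0,0]' ;python3 - <<'E'
from h import *
for n in("top","side"):cv2.imwrite(f"pics/{n}7.png",manip.snapshot(n))
o,p,R=tool();print(p,np.degrees(np.arctan2(R[1,1],R[0,1])),o["force"])
s=cv2.imread("pics/side7.png");cv2.imwrite("pics/c14.png",cv2.resize(s[150:230,240:360],None,fx=6.6,fy=6.6,interpolation=2))
E
```

```text
clock: 9.4
tcp_pos: [0.5361, -0.1514, 0.1436]
tool_rot: [1.189, 1.571, -0.599]
force: [0.9, 0.3, -1.3]
grip_width: 0.0151
[ 0.53611461 -0.1514593   0.14349204] -12.45547645164914 [ 0.18977045  0.47679007 -2.36282985]
```

View pics/c14.png

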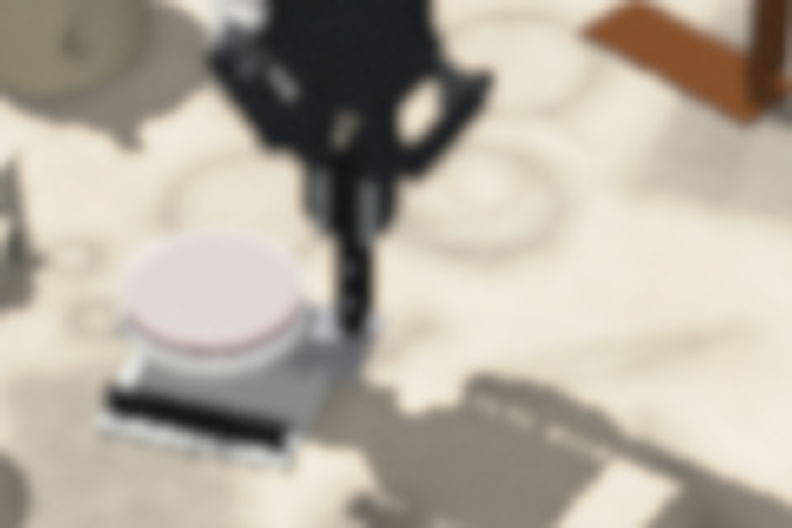

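```bash
cat >> h.py <<'E'
def pink(n,im,box,z):
    x0,x1,y0,y1=box;b=cv2.GaussianBlur(im,(3,3),0).astype(int)
    pk=(b[...,2]-b[...,1]>5)&(b[...,0]-b[...,1]>=-2)&(b[...,2]>130)
    bl=sorted(blobs(pk[y0:y1,x0:x1],np.array([x0,y0]),30),key=lambda q:-q[1][4])
    if not bl: return None
    m=bl[0][0].astype(np.uint8);ct=max(cv2.findContours(m,cv2.RETR_EXTERNAL,cv2.CHAIN_APPROX_NONE)[0],key=len)
    e=cv2.fitEllipse(cv2.convexHull(ct));u=np.array(e[0])+[x0,y0]
    return u.round(1),np.round(e[1],1),cast(n,u,z)[0].round(4)
E
python3 - <<'E'
from h import *
def c(o,f,p): return np.array(p,float)/f+np.array(o)-0.5+0.5/f
for f,z in(("side0",.041),("side5",.041),("side7",.063)):
    print(f,pink("side",cv2.imread(f"pics/{f}.png"),(250,295,180,215),z))
print(pink("top",cv2.imread("pics/top4.png"),(295,345,185,230),.041))
print(cast("side",c((240,150),6.6,[(214,325)]),.041),cast("side",c((240,150),6.6,[(213,292)]),.063))
o,p,R=tool();print('lifter origin',p+R@[0,.07,.003])
E
```

```text
side0 (array([272.9, 200.2]), array([16.2, 24.3]), array([ 0.6014, -0.1605,  0.041 ]))
side5 (array([273. , 200.3]), array([16.6, 24.1]), array([ 0.601 , -0.1597,  0.041 ]))
side7 (array([273.2, 194.7]), array([15.7, 24.4]), array([ 0.5998, -0.1614,  0.063 ]))
(array([322.3, 205.9]), array([24.3, 24.8]), array([ 0.6061, -0.1712,  0.041 ]))
[[ 0.60506306 -0.16667262  0.041     ]] [[ 0.60460317 -0.16546255  0.063     ]]
lifter origin [ 0.60382004 -0.16948635  0.1435119 ]
```

```bash
python3 -m pendant '[-0.3,0,0,0,0,0,-0.8,0,0,0,0,0,-1.4,0,-0.3,0,0,0,-2,0,-0.8,0,0,0,-2.5,0,-1.5,-0.5,0,0,-2.9,0,-2.5,-1,0,0,-3,0,-3.6,-1.5,0,0,-3,0,-4.8,-2.2,0,0]' ;python3 - <<'E'
from h import *
o,p,R=tool();print(p)
print(delta([.5004,.0768,.1735],down(2.1)))
E
```

```text
clock: 10.5
tcp_pos: [0.5466, -0.1036, 0.1732]
tool_rot: [-2.248, 1.571, 2.287]
force: [-0.0, -0.0, -1.9]
grip_width: 0.0151
[ 0.54655625 -0.10361094  0.1732393 ]
(array([ -0.02,  -7.74, -16.94]), array([-1.23e+01, -1.00e-02,  1.00e-02]))
```

```bash
python3 -m pendant '[0,-0.3,-1.2,-0.8,0,0,0,-0.8,-2.4,-1.6,0,0,0,-1.4,-3.7,-2.5,0,0,0,-2,-5,-3.5,0,0,0,-2.6,-6.3,-4.5,0,0,0,-3.2,-7.6,-5.5,0,0,0,-3.8,-8.9,-6.5,0,0,0,-4.4,-10.1,-7.5,0,0]' ;python3 - <<'E'
from h import *
o,p,R=tool();print(p)
print(delta([.5004,.0768,.1735],down(2.1)))
E
```

```text
clock: 11.5
tcp_pos: [0.5208, 0.0036, 0.1733]
tool_rot: [-3.09, 1.571, 1.575]
force: [0.3, 0.7, -3.3]
grip_width: 0.0149
[0.52084593 0.00359656 0.17330946]
(array([-0.02, -2.39, -7.22]), array([-4.78, -0.  ,  0.  ]))
```

```bash
python3 -m pendant '[0,-0.5,-1.1,-0.8,0,0,0,-1,-2.3,-1.6,0,0,0,-1.4,-3.5,-2.4,0,0,0,-1.7,-4.7,-3.2,0,0,0,-2,-5.7,-3.9,0,0,0,-2.2,-6.5,-4.4,0,0,0,-2.3,-7,-4.7,0,0,0,-2.4,-7.2,-4.8,0,0]' ;python3 -m pendant '[0,0,0,0,0,0]'; python3 - <<'E'
from h import *
for n in("top","side"):cv2.imwrite(f"pics/{n}8.png",manip.snapshot(n))
o,p,R=tool();print(p)
print(delta([.5004,.0768,.1735],down(2.1)))
s=cv2.imread("pics/side8.png");cv2.imwrite("pics/c15.png",cv2.resize(s[210:330,210:350],None,fx=5,fy=5,interpolation=2))
s=cv2.imread("pics/top8.png");cv2.imwrite("pics/c16.png",cv2.resize(s[185:275,180:290],None,fx=6.5,fy=6.5,interpolation=2))
E
```

```text
clock: 12.5
tcp_pos: [0.5006, 0.0759, 0.1733]
tool_rot: [0.517, 1.571, -1.018]
force: [0.5, -0.1, -2.4]
grip_width: 0.0149
clock: 12.62
tcp_pos: [0.5006, 0.0757, 0.1733]
tool_rot: [-0.7, 1.571, -2.235]
force: [-0.6, 0.4, -2.3]
grip_width: 0.0152
[0.50065046 0.07552197 0.17329458]
(array([-0.02, -0.02, -0.13]), array([-0.07,  0.  , -0.  ]))
```

View pics/c15.png

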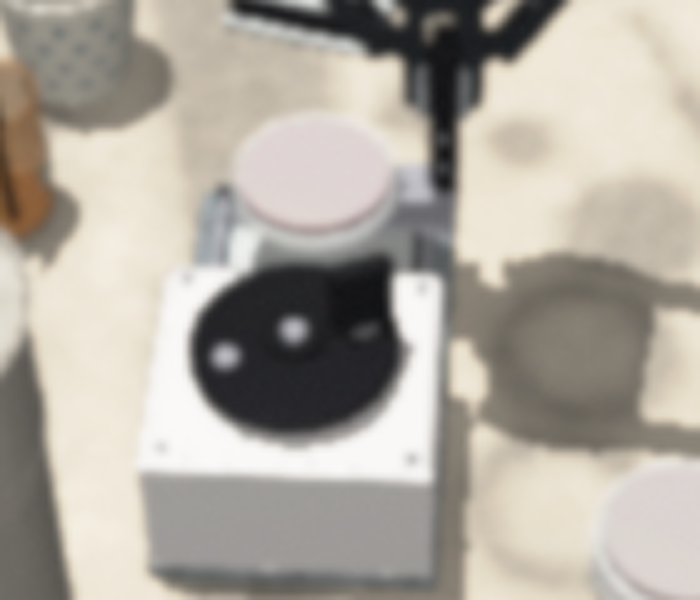

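View pics/c16.png

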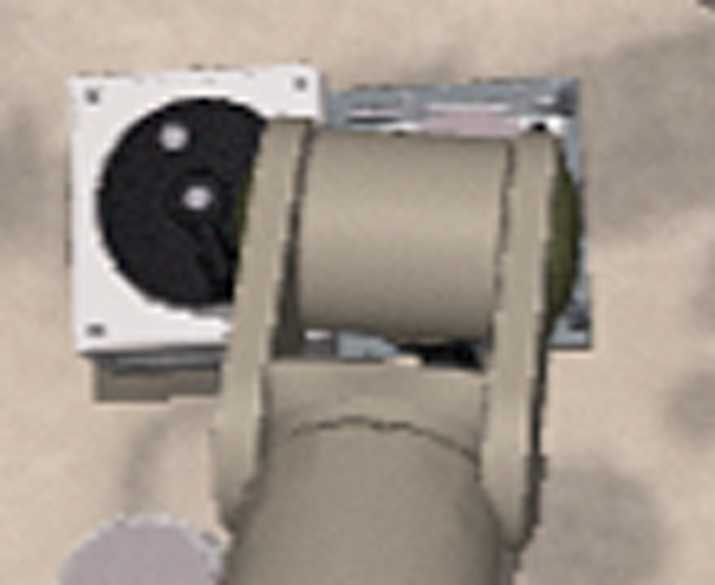

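```bash
python3 - <<'E'
from h import *
def c(o,f,p): return np.array(p,float)/f+np.array(o)-0.5+0.5/f
print(cast("side",c((210,210),5,[(315,172)]),.0925))
print(pink("side",cv2.imread("pics/side8.png"),(250,295,230,257),.0925))
o,p,R=tool();print('lifter origin',p+R@[0,.07,.003])
# carriage seen by side: rail -y, at side0
print(cast("side",c((220,235),5.6,[(222,82),(397,85)]),.038))
E
```

```text
[[0.57213336 0.07751389 0.0925    ]]
(array([273.4, 245.3]), array([20.9, 29.2]), array([0.5695, 0.0822, 0.0925]))
lifter origin [0.57071276 0.07499818 0.17329585]
[[0.61591935 0.0499137  0.038     ]
 [0.5265752  0.04444181 0.038     ]]
```

```bash
python3 -m pendant '[0.4,0,-0.1,0,0,0,1,0,-0.1,0,0,0,1.6,0,-0.1,0,0,0,2.2,0,-0.1,0,0,0,2.7,0,-0.1,0,0,0,3.1,0,-0.1,0,0,0,3.3,0,-0.1,0,0,0,3.4,0,-0.1,0,0,0]'; python3 - <<'E'
from h import *
for n in("top","side"):cv2.imwrite(f"pics/{n}9.png",manip.snapshot(n))
o,p,R=tool();print(p,o["force"])
print('lifter origin',p+R@[0,.07,.003])
s=cv2.imread("pics/side9.png");cv2.imwrite("pics/c17.png",cv2.resize(s[220:300,230:340],None,fx=7,fy=7,interpolation=2))
E
```

```text
clock: 13.72
tcp_pos: [0.5006, 0.0767, 0.1393]
tool_rot: [1.481, 1.571, -0.054]
force: [0.8, -0.4, -2.2]
grip_width: 0.0153
[0.50058728 0.07672804 0.1393069 ] [-0.29372818  0.04615124 -3.06448253]
lifter origin [0.57064974 0.07622685 0.13931048]
```

View pics/c17.png

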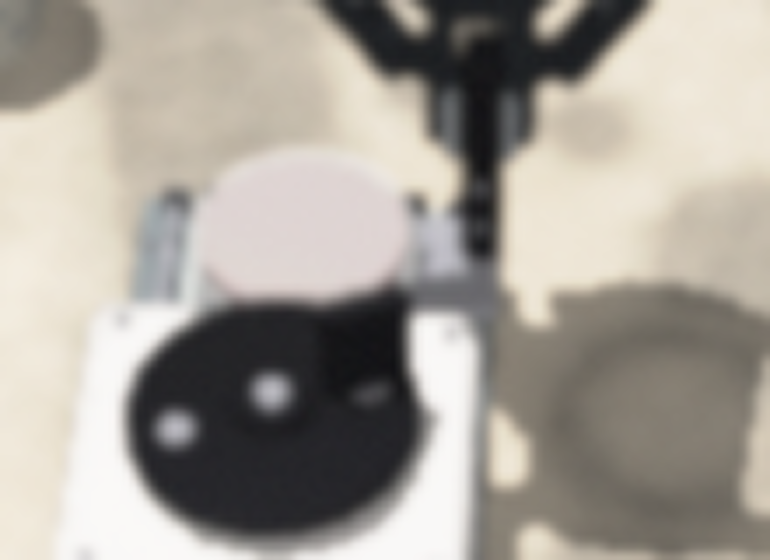

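```bash
python3 -m pendant '[0.2,0,0,0,0,0,0.4,0,0,0,0,0,0.6,0,0,0,0,0,0.8,0,0,0,0,0,0.8,0,0,0,0,0]'; python3 - <<'E'
from h import *
for n in("top","side"):cv2.imwrite(f"pics/{n}10.png",manip.snapshot(n))
o,p,R=tool();print(p,o["force"])
s=cv2.imread("pics/side10.png");cv2.imwrite("pics/c18.png",cv2.resize(s[220:300,230:340],None,fx=7,fy=7,interpolation=2))
E
```

```text
clock: 14.45
tcp_pos: [0.5005, 0.0767, 0.1311]
tool_rot: [-1.68, 1.57, 3.068]
force: [-0.1, 0.8, -0.9]
grip_width: 0.015
[0.50061771 0.07675069 0.13133709] [ 0.47658059 -0.45514329 -0.38109736]
```

View pics/c18.png

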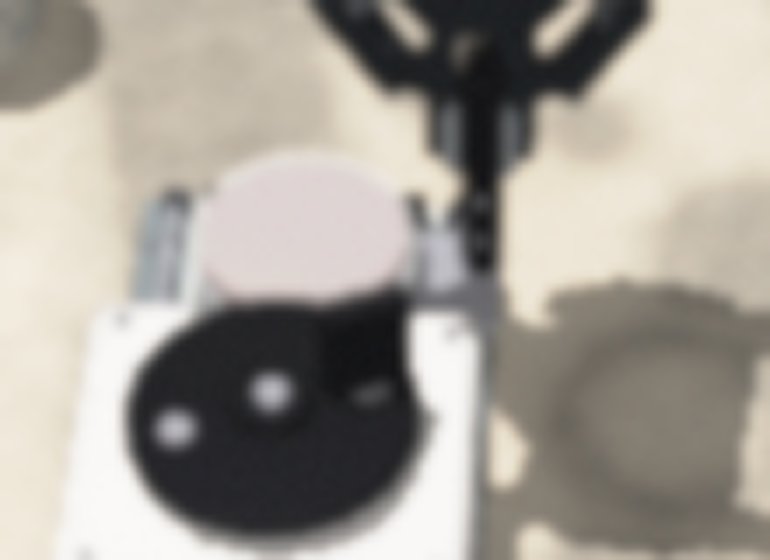

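The dish stopped at the rail height while the blade kept going down, and the load on the wrist fell by about 1.5 N. Drawing the blade out.

```bash
python3 -m pendant '[0,-0.4,0,0,0,0,0,-1.2,0,0,0,0,0,-2.2,0,0,0,0,0,-3.4,0,0,0,0,0,-4.8,0,0,0,0,0,-6.2,0,0,0,0,0,-7.6,0,0,0,0,0,-9,0,0,0,0]';python3 -m pendant '[0,-1.4,0,0,0,0,0,-2.8,0,0,0,0,0,-4,0,0,0,0,0,-4.8,0,0,0,0,0,-5.2,0,0,0,0,0,-5.2,0,0,0,0]'; python3 - <<'E'
from h import *
for n in("top","side"):cv2.imwrite(f"pics/{n}11.png",manip.snapshot(n))
o,p,R=tool();print(p,o["force"])
s=cv2.imread("pics/side11.png");cv2.imwrite("pics/c19.png",cv2.resize(s[210:330,210:370],None,fx=5,fy=5,interpolation=2))
s=cv2.imread("pics/top11.png");cv2.imwrite("pics/c20.png",cv2.resize(s[185:315,180:300],None,fx=4.6,fy=4.6,interpolation=2))
print(pink("top",s,(232,275,200,235),.057))
print(pink("side",cv2.imread("pics/side11.png"),(250,295,230,264),.057))
E
```

```text
clock: 15.55
tcp_pos: [0.4095, 0.0735, 0.1314]
tool_rot: [1.516, 1.571, -0.019]
force: [0.5, 0.5, -1.1]
grip_width: 0.0147
clock: 16.3
tcp_pos: [0.3587, 0.0716, 0.1314]
tool_rot: [1.439, 1.571, -0.097]
force: [-0.4, -0.2, -1.5]
grip_width: 0.0152
[0.35894583 0.07162619 0.13134097] [-0.21991711  0.03798502 -0.69241269]
(array([252.4, 215.4]), array([25.1, 25.5]), array([0.5744, 0.0743, 0.057 ]))
(array([274., 253.]), array([17.6, 30.1]), array([0.5693, 0.0782, 0.057 ]))
```

View pics/c19.png

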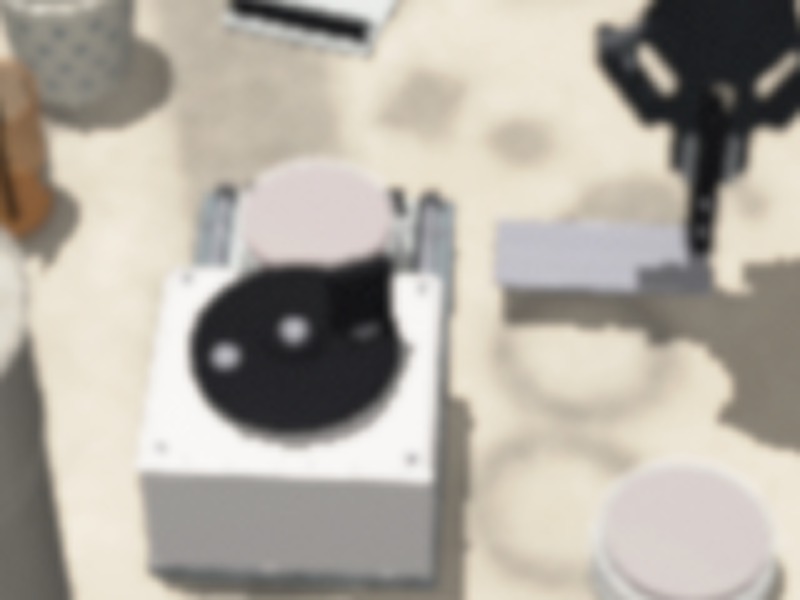

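View pics/c20.png

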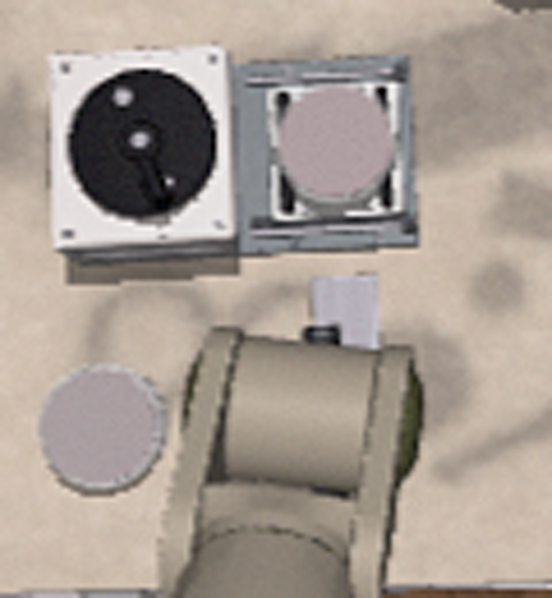

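The dish sits on the rails of the carriage (top crop 335,140), the blade is clear of the base plate (345,310), and the bench below is free. Lowering the lifter.

```bash
python3 -m pendant '[0.5,0,0,0,0,0,1.2,0,0,0,0,0,1.9,0,0,0,0,0,2.4,0,0,0,0,0,2.6,0,0,0,0,0,2.7,0,0,0,0,0,2.75,0,0,0,0,0,2.75,0,0,0,0,0]'; python3 - <<'E'
from h import *
o,p,R=tool();print(p,o["force"])
E
```

```text
clock: 17.4
tcp_pos: [0.3587, 0.0717, 0.1039]
tool_rot: [1.363, 1.571, -0.173]
force: [-0.0, -1.0, -1.1]
grip_width: 0.015
[0.35871688 0.07165608 0.1038917 ] [-0.00698928 -1.00974699 -1.13279909]
```

```bash
python3 -m pendant '[0.1,0,0,0,0,0,0.1,0,0,0,0,0]'; python3 - <<'E'
from h import *
o,p,R=tool();print(p,o["force"])
E
```

```text
clock: 17.65
tcp_pos: [0.3588, 0.0717, 0.1035]
tool_rot: [1.162, 1.57, -0.373]
force: [-5.4, 0.1, 12.8]
grip_width: 0.0152
[0.35879869 0.07168194 0.10354407] [-5.37730697  0.13717716 12.80115813]
```

```bash
python3 -m pendant '[-0.05,0,0,0,0,0,-0.05,0,0,0,0,0,-0.05,0,0,0,0,0,-0.05,0,0,0,0,0,-0.05,0,0,0,0,0,-0.05,0,0,0,0,0]' 0; python3 -m pendant '[-1,0,0,0,0,0,-3,0,0,0,0,0,-6,0,0,0,0,0,-9,0,0,0,0,0,-12,0,0,0,0,0]';python3 - <<'E'
from h import *
for n in("top","side"):cv2.imwrite(f"pics/{n}12.png",manip.snapshot(n))
o,p,R=tool();print(p,o["force"],o["q"].round(2))
s=cv2.imread("pics/side12.png");cv2.imwrite("pics/c21.png",cv2.resize(s[210:330,210:370],None,fx=5,fy=5,interpolation=2))
E
```

```text
clock: 18.4
tcp_pos: [0.3587, 0.0717, 0.1033]
tool_rot: [-1.109, 1.571, -2.644]
force: [0.3, 0.8, 0.1]
grip_width: 0.0855
clock: 19.02
tcp_pos: [0.3585, 0.0717, 0.225]
tool_rot: [1.417, 1.57, -0.119]
force: [1.3, -0.5, -0.1]
grip_width: 0.0851
[0.35971837 0.07160656 0.22634395] [ 0.51332846 -0.1481512   0.46851545] [-0.13 -0.02  1.97  0.    1.19 -0.16]
```

View pics/c21.png

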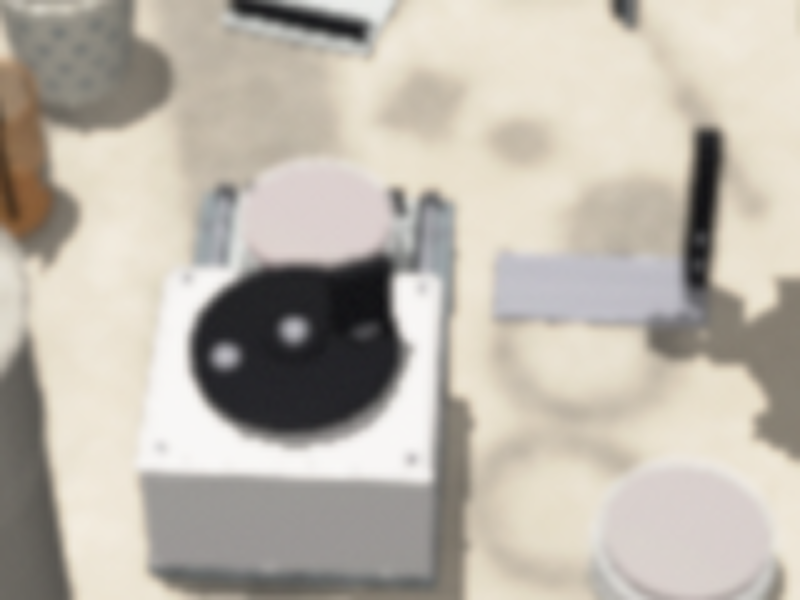

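```bash
python3 - <<'E'
from h import *
s=cv2.imread("pics/side12.png")[255:305,240:300];t=cv2.imread("pics/top12.png")[192:240,188:236]
f=lambda i:cv2.resize(np.clip(i.astype(float)*3,0,255).astype(np.uint8),(400,400),interpolation=cv2.INTER_CUBIC)
cv2.imwrite("pics/c22.png",np.hstack([f(s),f(t)]))
E
```

```text
(no output)
```

View pics/c22.png

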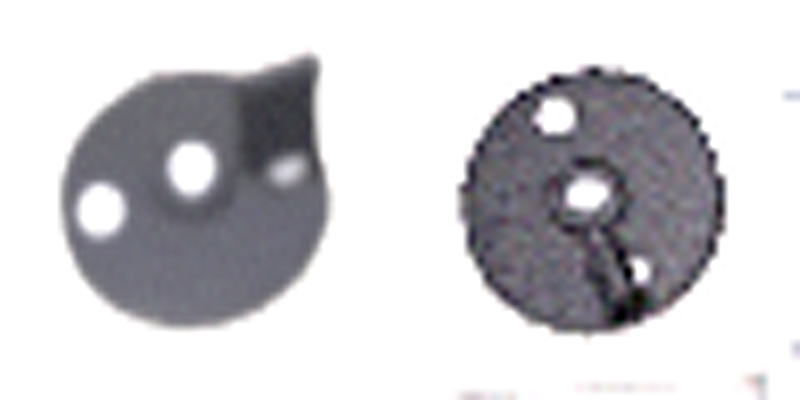

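```bash
python3 - <<'E'
from h import *
T=lambda x,y:np.array([188+(x-400+.5)/8.333-.5,192+(y+.5)/8.333-.5])
S=lambda x,y:np.array([240+(x+.5)/6.667-.5,255+(y+.5)/8-.5])
C=np.array([.5675,.211])
def pr(l,n,px,z):
    P=cast(n,px,z)[0][:2];d=P-C;print(l,P.round(4),'r',round(np.hypot(*d)*1000,1),'ang',round(np.degrees(np.arctan2(d[1],d[0])),1))
pr('hub top','top',T(587,193),.116);pr('hub side','side',S(190,168),.116)
pr('disc top','top',T(593,200),.112);pr('disc side','side',S(195,200),.112)
pr('dot t','top',T(555,117),.113);pr('dot s','side',S(100,210),.113)
pr('htop in','top',T(592,230),.158);pr('htop out','top',T(625,305),.158)
pr('hside r','side',S(316,58),.158);pr('hside l','side',S(242,80),.158)
pr('dot2 t','top',T(640,270),.113);pr('dot2 s','side',S(287,170),.113)
E
```

```text
hub top [0.5695 0.2119] r 2.2 ang 25.0
hub side [0.567  0.2093] r 1.7 ang -105.4
disc top [0.5672 0.2101] r 0.9 ang -106.7
disc side [0.5641 0.2187] r 8.5 ang 113.6
dot t [0.6013 0.2256] r 36.8 ang 23.4
dot s [0.5991 0.2266] r 35.2 ang 26.4
htop in [0.5477 0.2029] r 21.4 ang -157.7
htop out [0.518  0.1898] r 53.8 ang -156.8
hside r [0.5198 0.1964] r 49.9 ang -163.0
hside l [0.5461 0.2077] r 21.6 ang -171.2
dot2 t [0.5383 0.1909] r 35.5 ang -145.5
dot2 s [0.5307 0.2045] r 37.3 ang -169.9
```

```bash
python3 - <<'E'
from h import *
from scipy.optimize import least_squares
f=lambda X:np.r_[proj("top",X)[0]-[126,158],proj("side",X)[0]-[187,274]]
r=least_squares(f,[.65,.38,.3]);print('thermos top',r.x.round(3),r.fun.round(1))
print(cast("top",[(104,158),(148,158),(126,139),(126,180)],r.x[2]).round(3))
print('to above handle',delta([.5342,.1972,.200],down(112.5)))
E
```

```text
thermos top [0.692 0.414 0.352] [ 0.2  2.4 -1.5 -0.4]
[[0.7   0.478 0.352]
 [0.698 0.352 0.352]
 [0.756 0.418 0.352]
 [0.634 0.413 0.352]]
to above handle (array([  2.73,  17.87, -11.93]), array([-110.45,    0.36,   -0.18]))
```

```bash
python3 -m pendant '[0,2,-1,-9,0,0,0,5,-3,-18,0,0,0,8,-5,-28,0,0,0,11,-7,-38,0,0,0,14,-9,-48,0,0,0,16,-11,-58,0,0,0,17.5,-11.9,-68,0,0,0,17.9,-11.9,-78,0,0]' 0 25; python3 -m pendant '[0,0,0,-10,0,0,0,0,0,-20,0,0,0.5,0,0,-29,0,0,1.5,0,0,-32.4,0,0,2.5,0,0,-32.4,0,0]'; python3 - <<'E'
from h import *
for n in("side",):cv2.imwrite(f"pics/{n}13.png",manip.snapshot(n))
s=cv2.imread("pics/side13.png");cv2.imwrite("pics/c23.png",cv2.resize(s[170:330,200:360],None,fx=3.7,fy=3.7,interpolation=2))
print(tool()[0]["q"].round(2),delta([.5342,.1972,.151],down(112.5)))
E
```

```text
clock: 20.12
tcp_pos: [0.5335, 0.1975, 0.2226]
tool_rot: [-2.867, 1.57, -3.035]
force: [-0.9, -0.9, -0.9]
grip_width: 0.0857
clock: 20.75
tcp_pos: [0.5331, 0.1969, 0.1976]
tool_rot: [2.867, 1.57, -3.025]
force: [0.1, 0.0, 0.1]
grip_width: 0.0853
[ 0.15  0.46  1.45  0.    1.24 -1.81] (array([ 4.52, -0.03,  0.17]), array([-0.13, -0.16, -0.04]))
```

View pics/c23.png

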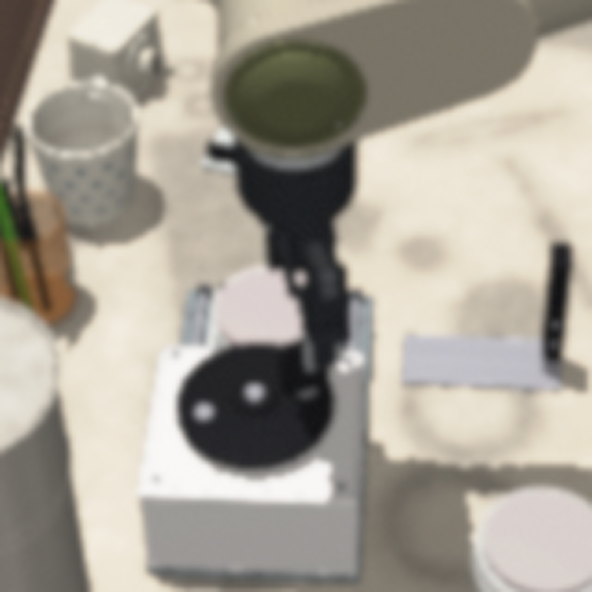

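```bash
python3 -m pendant '[0.8,0,0.15,0,0,0,1.8,0,0.15,0,0,0,2.8,0,0.15,0,0,0,3.8,0,0.15,0,0,0,4.4,0,0.15,0,0,0,4.5,0,0.15,0,0,0]'; python3 -m pendant '[0,0,0,0,0,0,0,0,0,0,0,0,0,0,0,0,0,0,0,0,0,0,0,0,0,0,0,0,0,0,0,0,0,0,0,0]' 1 25; python3 - <<'E'
from h import *
for n in("side",):cv2.imwrite(f"pics/{n}14.png",manip.snapshot(n))
s=cv2.imread("pics/side14.png");cv2.imwrite("pics/c24.png",cv2.resize(s[210:320,210:320],None,fx=5.4,fy=5.4,interpolation=2))
print(tool()[0]["force"],delta([.5342,.1972,.151],down(112.5)))
E
```

```text
clock: 21.55
tcp_pos: [0.5346, 0.1975, 0.1529]
tool_rot: [2.967, 1.57, -2.925]
force: [-0.5, 0.0, 0.4]
grip_width: 0.0851
clock: 22.3
tcp_pos: [0.5346, 0.1979, 0.1535]
tool_rot: [1.282, 1.57, 1.674]
force: [-1.8, 3.5, 2.9]
grip_width: 0.0115
[-2.26194553  3.39159014  3.76746048] (array([ 0.25, -0.05, -0.06]), array([-0.04,  0.01, -0.03]))
```

View pics/c24.png

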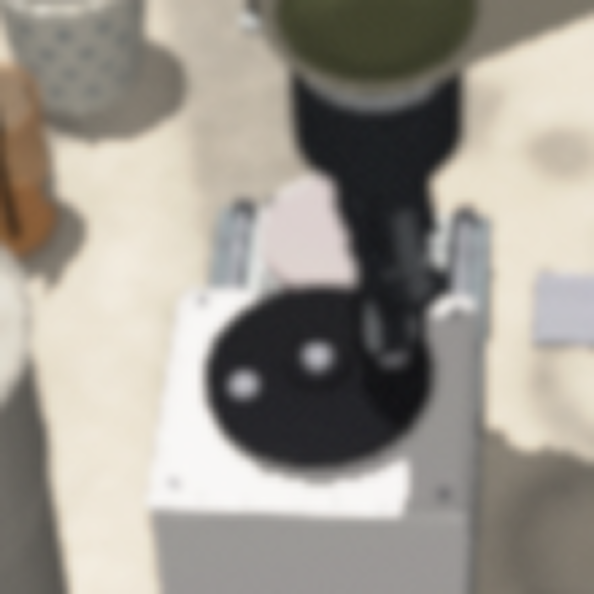

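Handle gripped at 11.5 mm. Turning clockwise.

```bash
python3 -m pendant '[0,0.25,0.01,4,0,0, 0,0.62,0.05,10,0,0, 0,1.1,0.17,18,0,0, 0,1.55,0.36,26,0,0, 0,1.98,0.61,34,0,0, 0,2.37,0.91,42,0,0, 0,2.72,1.27,50,0,0, 0,3.01,1.67,58,0,0]'; python3 - <<'E'
from h import *
o,p,R=tool();print(p,o["force"],o["torque"],o["q"][5]);print('centre est',p+R@[0,0,.0355])
for n in("side",):cv2.imwrite(f"pics/{n}15.png",manip.snapshot(n))
s=cv2.imread("pics/side15.png");cv2.imwrite("pics/c25.png",cv2.resize(s[210:320,210:320],None,fx=5.4,fy=5.4,interpolation=2))
E
```

```text
clock: 23.35
tcp_pos: [0.5383, 0.2304, 0.1534]
tool_rot: [-1.459, 1.567, -2.085]
force: [-5.1, -9.6, 5.9]
grip_width: 0.0119
[0.53833255 0.23038626 0.15344602] [-5.09945784 -9.57261586  5.91406086] [-1.35334987  0.71149784 -0.21729065] -0.738219740593948
centre est [0.56710283 0.20958913 0.1534601 ]
```

View pics/c25.png

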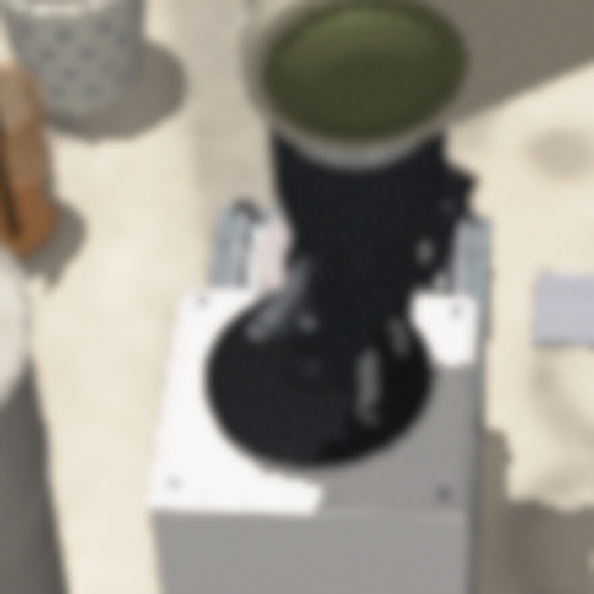

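```bash
python3 -m pendant '[0,0.49,0.03,8,0,0, 0,0.98,0.14,16,0,0, 0,1.44,0.31,24,0,0, 0,1.88,0.54,32,0,0, 0,2.28,0.83,40,0,0, 0,2.64,1.17,48,0,0, 0,2.94,1.56,56,0,0, 0,3.19,1.99,64,0,0]'; python3 - <<'E'
from h import *
o,p,R=tool();print(p,o["force"],o["torque"],o["q"][5],np.degrees(np.arctan2(R[1,1],R[0,1])),R[2]);print('centre est',p+R@[0,0,.0355])
E
```

```text
clock: 24.4
tcp_pos: [0.5715, 0.2437, 0.1534]
tool_rot: [-0.753, 1.562, -2.497]
force: [-19.3, -15.1, 12.1]
grip_width: 0.0115
[0.57152152 0.24371079 0.15335264] [-19.34769794 -15.09116521  12.05738782] [-2.20416588  2.63698086 -0.39913012] 0.3901401860051941 -9.88697585433702 [-0.99995869 -0.00621884  0.00662973]
centre est [0.56542756 0.20873854 0.153588  ]
```

```bash
python3 -m pendant '[0,0.45,0.1,8,0,0, 0,0.88,0.25,16,0,0, 0,1.32,0.43,24,0,0, 0,1.76,0.66,32,0,0, 0,2.16,0.95,40,0,0, 0,2.52,1.29,48,0,0, 0,2.82,1.68,56,0,0, 0,3.07,2.11,64,0,0]'; python3 - <<'E'
from h import *
o,p,R=tool();print(p,o["force"],o["torque"],o["q"][5],np.degrees(np.arctan2(R[1,1],R[0,1])),R[2]);print('centre est',p+R@[0,0,.0355])
for n in("side","top"):cv2.imwrite(f"pics/{n}16.png",manip.snapshot(n))
s=cv2.imread("pics/side16.png");cv2.imwrite("pics/c26.png",cv2.resize(s[200:320,200:320],None,fx=5,fy=5,interpolation=2))
E
```

```text
clock: 25.4
tcp_pos: [0.5975, 0.2201, 0.1533]
tool_rot: [-0.137, 1.563, -2.996]
force: [-20.7, -1.0, 11.8]
grip_width: 0.0116
[0.59747493 0.22005814 0.15333837] [-20.74294473  -1.01860723  11.81494488] [-0.09806541  3.11241054 -0.03734521] 1.4570977992302427 -73.79864527774079 [-0.99996642 -0.00111688  0.0081191 ]
centre est [0.56338595 0.21015317 0.15362659]
```

View pics/c26.png

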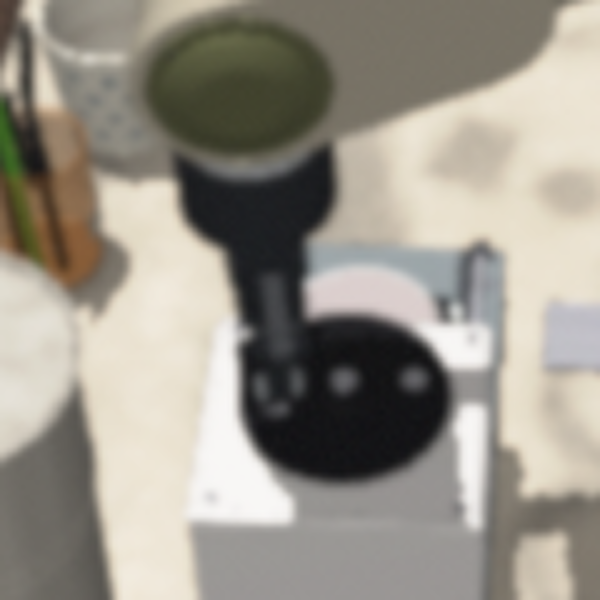

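```bash
python3 - <<'E'
import numpy as np
P=np.array([(0.5346,0.1979),(0.5383,.2304),(.5715,.2437),(.5975,.2201)])
A=np.c_[2*P,np.ones(4)];x=np.linalg.lstsq(A,(P**2).sum(1),rcond=None)[0]
print(x[:2],np.sqrt(x[2]+x[0]**2+x[1]**2)); print([np.hypot(*(p-x[:2])) for p in P])
E
```

```text
[0.56539541 0.21085376] 0.03340925523291384
[np.float64(0.0334089390358688), np.float64(0.03340983246149099), np.float64(0.03340870586200233), np.float64(0.03340954356006619)]
```

```bash
python3 -m pendant '[0,0.46,0.13,8,0,0, 0,0.92,0.28,16,0,0, 0,1.36,0.44,24,0,0, 0,1.77,0.66,32,0,0, 0,2.15,0.93,40,0,0, 0,2.48,1.26,48,0,0, 0,2.77,1.62,56,0,0, 0,3.0,2.03,64,0,0]'; python3 - <<'E'
from h import *
o,p,R=tool();print(p,o["force"],o["torque"],o["q"][5],np.degrees(np.arctan2(R[1,1],R[0,1])),R[2]);print('centre est',p+R@[0,0,.0334])
E
```

```text
clock: 26.5
tcp_pos: [0.5878, 0.1861, 0.1534]
tool_rot: [0.691, 1.567, 2.998]
force: [-10.3, 3.8, 6.4]
grip_width: 0.0116
[0.58780612 0.18613445 0.15337843] [-10.34570451   3.80810373   6.37654594] [0.75337329 1.41738525 0.27938698] 2.520910909071605 -137.77754369166894 [-0.99999408  0.0021919   0.00265183]
centre est [0.56536117 0.21086857 0.153467  ]
```

```bash
python3 -m pendant '[0,0,0.08,0,0,0,0,0,0.08,0,0,0,0,0,0.08,0,0,0,0,0,0.08,0,0,0,0,0,0.08,0,0,0]' 0; python3 -m pendant '[0,0,0,-10,0,0,0,0,0,-20,0,0,0,0,0,-30,0,0,0,0,0,-40,0,0,0,0,0,-50,0,0,0,0,0,-60,0,0,0,0,0,-70,0,0,0,0,0,-80,0,0]';python3 -m pendant '[0,0,0,-10,0,0,0,0,0,-20,0,0,0,0,0,-30,0,0,0,0,0,-40,0,0,0,0,0,-50,0,0,0,0,0,-60,0,0,0,0,0,-70,0,0,0,0,0,-80,0,0]';python3 -m pendant '[0,0,0,-10,0,0,0,0,0,-20,0,0,0,0,0,-20,0,0]'; python3 - <<'E'
from h import *
o,p,R=tool();print(p,o["force"],o["q"][5],np.degrees(np.arctan2(R[1,1],R[0,1])),R[2]);
t=np.radians(-47.8)
print(delta([.5654+.0334*np.cos(t),.2109+.0334*np.sin(t),.1515],down(-137.8+180)))
for n in("side","top"):cv2.imwrite(f"pics/{n}17.png",manip.snapshot(n))
s=cv2.imread("pics/side17.png");cv2.imwrite("pics/c27.png",cv2.resize(s[200:320,200:320],None,fx=5,fy=5,interpolation=2))
E
```

```text
clock: 27.12
tcp_pos: [0.5887, 0.1863, 0.1532]
tool_rot: [2.93, 1.571, -1.042]
force: [-0.3, -0.0, 0.7]
grip_width: 0.0851
clock: 28.12
tcp_pos: [0.5886, 0.1863, 0.1533]
tool_rot: [1.781, 1.571, -0.789]
force: [0.5, 0.0, -0.2]
grip_width: 0.0855
clock: 29.12
tcp_pos: [0.5887, 0.1863, 0.1533]
tool_rot: [0.422, 1.571, -0.752]
force: [0.6, -0.2, -0.7]
grip_width: 0.0856
clock: 29.5
tcp_pos: [0.5886, 0.1863, 0.1533]
tool_rot: [-0.417, 1.571, -1.248]
force: [0.8, -0.2, 0.4]
grip_width: 0.0855
[0.58864319 0.18626886 0.15328119] [ 0.7879279  -0.19022277  0.40647434] -0.6223424815526926 42.36235815878257 [-9.99999998e-01 -2.77206247e-05  6.25973275e-05]
(array([ 0.18, -0.07, -0.05]), array([0.16, 0.  , 0.  ]))
```

View pics/c27.png

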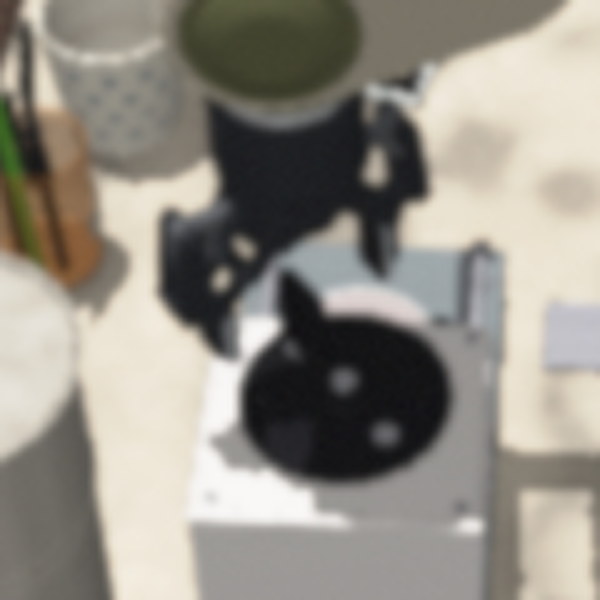

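```bash
python3 -m pendant '[0.1,-0.07,-0.05,0.2,0,0,0.1,-0.07,-0.05,0.2,0,0,0.1,-0.07,-0.05,0.2,0,0,0.1,-0.07,-0.05,0.2,0,0,0.1,-0.07,-0.05,0.2,0,0,0.1,-0.07,-0.05,0.2,0,0]' 1 25; python3 -m pendant '[0,-0.23,-0.01,4,0,0, 0,-0.58,-0.05,10,0,0, 0,-1.03,-0.16,18,0,0, 0,-1.46,-0.34,26,0,0, 0,-1.87,-0.57,34,0,0, 0,-2.23,-0.86,42,0,0, 0,-2.56,-1.19,50,0,0, 0,-2.83,-1.57,58,0,0]'; python3 - <<'E'
from h import *
o,p,R=tool();print(p,o["force"],o["torque"],o["q"][5],np.degrees(np.arctan2(R[1,1],R[0,1])),R[2]);print('centre est',p+R@[0,0,-.0334])
for n in("side","top"):cv2.imwrite(f"pics/{n}18.png",manip.snapshot(n))
s=cv2.imread("pics/side18.png");cv2.imwrite("pics/c28.png",cv2.resize(s[200:320,200:320],None,fx=5,fy=5,interpolation=2))
E
```

```text
clock: 30.35
tcp_pos: [0.5877, 0.1861, 0.1524]
tool_rot: [-1.504, 1.571, -2.338]
force: [-1.9, -1.0, 1.5]
grip_width: 0.0117
clock: 31.35
tcp_pos: [0.5561, 0.1786, 0.1524]
tool_rot: [0.089, 1.57, -1.761]
force: [-0.8, -0.7, 1.9]
grip_width: 0.0115
[0.55606978 0.17864765 0.15239337] [-0.82010603 -0.66432229  1.86259628] [-0.09031828  0.19269002  0.1713447 ] 0.3901679678417114 -16.013184988590975 [-9.99999933e-01  3.24857939e-05  3.64721139e-04]
centre est [0.56528345 0.21075167 0.15238119]
```

View pics/c28.png

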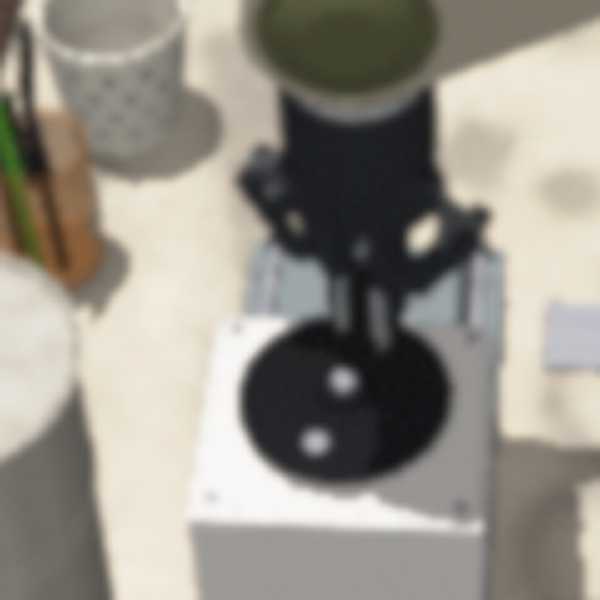

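```bash
python3 -m pendant '[0,-0.46,-0.03,8,0,0, 0,-0.92,-0.13,16,0,0, 0,-1.36,-0.29,24,0,0, 0,-1.77,-0.51,32,0,0, 0,-2.15,-0.78,40,0,0, 0,-2.48,-1.11,48,0,0, 0,-2.77,-1.47,56,0,0, 0,-3.0,-1.88,64,0,0]'; python3 -m pendant '[0,-0.46,-0.03,8,0,0, 0,-0.92,-0.13,16,0,0, 0,-1.36,-0.29,24,0,0, 0,-1.77,-0.51,32,0,0, 0,-2.15,-0.78,40,0,0, 0,-2.48,-1.11,48,0,0, 0,-2.77,-1.47,56,0,0, 0,-3.0,-1.88,64,0,0]';python3 - <<'E'
from h import *
o,p,R=tool();print(p,o["force"],o["torque"],o["q"][5],np.degrees(np.arctan2(R[1,1],R[0,1])),R[2]);print('centre est',p+R@[0,0,-.0334])
E
```

```text
clock: 32.45
tcp_pos: [0.5323, 0.2049, 0.1524]
tool_rot: [0.45, 1.57, -2.514]
force: [-2.9, -3.4, 2.3]
grip_width: 0.0116
clock: 33.45
tcp_pos: [0.5455, 0.2378, 0.1524]
tool_rot: [1.355, 1.569, -2.726]
force: [-4.2, -2.4, 3.6]
grip_width: 0.0115
[0.54548726 0.23780169 0.15235592] [-4.22954669 -2.37621606  3.6106589 ] [-0.51837245  0.47710602 -0.07487078] 2.7249559554303056 -143.83167930652868 [-9.99999071e-01  1.33173874e-03  2.92173920e-04]
centre est [0.56519858 0.21083831 0.15234616]
```

```bash
python3 -m pendant '[0,0,0,0,0,0,0,0,0,0,0,0,0,0,0,0,0,0,0,0,0,0,0,0,0,0,0,0,0,0]' 0; python3 -m pendant '[0,0,0,-10,0,0,0,0,0,-20,0,0,0,0,0,-30,0,0,0,0,0,-40,0,0,0,0,0,-50,0,0,0,0,0,-60,0,0,0,0,0,-70,0,0,0,0,0,-80,0,0]';python3 -m pendant '[0,0,0,-10,0,0,0,0,0,-20,0,0,0,0,0,-30,0,0,0,0,0,-40,0,0,0,0,0,-50,0,0,0,0,0,-60,0,0,0,0,0,-70,0,0,0,0,0,-80,0,0]';python3 -m pendant '[0,0,0,-10,0,0,0,0,0,-20,0,0,0,0,0,-20,0,0]'; python3 - <<'E'
from h import *
o,p,R=tool();print(p,o["force"],o["q"][5],np.degrees(np.arctan2(R[1,1],R[0,1])),R[2]);
t=np.radians(126.2)
print(delta([.5654+.0334*np.cos(t),.2109+.0334*np.sin(t),.1515],down(-143.8+180)))
for n in("side","top"):cv2.imwrite(f"pics/{n}19.png",manip.snapshot(n))
s=cv2.imread("pics/side19.png");cv2.imwrite("pics/c29.png",cv2.resize(s[200:320,200:320],None,fx=5,fy=5,interpolation=2))
E
```

```text
clock: 34.08
tcp_pos: [0.5456, 0.2379, 0.1523]
tool_rot: [-0.813, 1.571, 1.391]
force: [0.2, 1.0, 0.0]
grip_width: 0.0853
clock: 35.08
tcp_pos: [0.5457, 0.2379, 0.1524]
tool_rot: [3.036, 1.571, 0.359]
force: [-0.1, 0.0, -0.1]
grip_width: 0.0852
clock: 36.08
tcp_pos: [0.5456, 0.2379, 0.1523]
tool_rot: [2.194, 1.571, 0.913]
force: [0.5, 0.3, 0.5]
grip_width: 0.0855
clock: 36.45
tcp_pos: [0.5456, 0.2379, 0.1523]
tool_rot: [-2.598, 1.571, 2.746]
force: [-0.5, -0.0, 0.6]
grip_width: 0.0856
[0.54563957 0.23788846 0.15228824] [-0.49879801 -0.03370958  0.55957753] -0.416864820328133 36.17337117850739 [-1.00000000e+00 -8.36690158e-06 -1.38373486e-05]
(array([0.08, 0.  , 0.  ]), array([-0.03, -0.  ,  0.  ]))
```

View pics/c29.png

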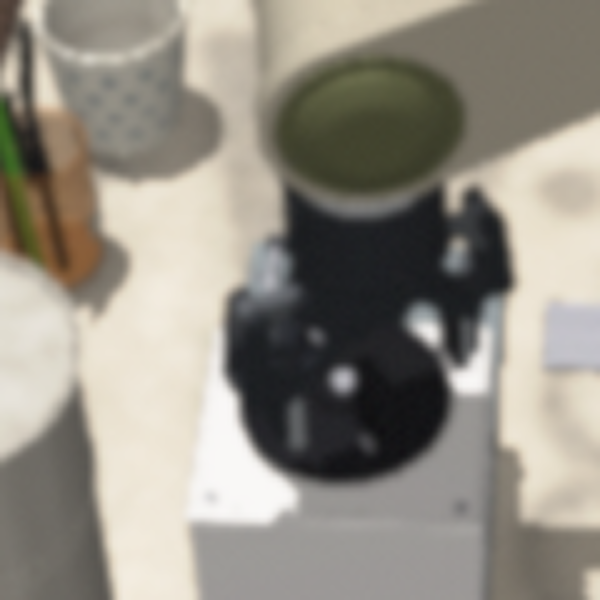

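```bash
python3 -m pendant '[0,0,0,0,0,0,0,0,0,0,0,0,0,0,0,0,0,0,0,0,0,0,0,0,0,0,0,0,0,0,0,0,0,0,0,0]' 1 25; python3 -m pendant '[0,0.23,0.01,4,0,0, 0,0.58,0.05,10,0,0, 0,1.03,0.16,18,0,0, 0,1.46,0.34,26,0,0, 0,1.87,0.57,34,0,0, 0,2.23,0.86,42,0,0, 0,2.56,1.19,50,0,0, 0,2.83,1.57,58,0,0]'; python3 -m pendant '[0,0.46,0.03,8,0,0, 0,0.92,0.13,16,0,0, 0,1.36,0.29,24,0,0, 0,1.77,0.51,32,0,0, 0,2.15,0.78,40,0,0, 0,2.36,0.98,45,0,0, 0,2.56,1.19,50,0,0, 0,2.74,1.42,55,0,0]';python3 - <<'E'
from h import *
o,p,R=tool();print(p,o["force"],o["torque"],o["q"][5],np.degrees(np.arctan2(R[1,1],R[0,1])),R[2]);print('centre est',p+R@[0,0,.0334])
E
```

```text
clock: 37.3
tcp_pos: [0.5456, 0.2379, 0.1524]
tool_rot: [-1.787, 1.571, -2.726]
force: [-1.1, -0.0, 1.8]
grip_width: 0.0118
clock: 38.3
tcp_pos: [0.5777, 0.2417, 0.1523]
tool_rot: [-0.339, 1.57, -2.294]
force: [-2.4, -2.1, 2.0]
grip_width: 0.0118
clock: 39.3
tcp_pos: [0.5977, 0.2184, 0.1523]
tool_rot: [0.387, 1.57, -2.526]
force: [-3.2, -1.7, 2.9]
grip_width: 0.0116
[0.59773235 0.21835849 0.1523317 ] [-3.17511572 -1.72760998  2.90056918] [-0.23508624  0.49691769  0.23692507] 1.5088514561537365 -76.8959991982177 [-9.99999534e-01  3.64115520e-04  8.94292534e-04]
centre est [0.56520209 0.21078608 0.15236157]
```

```bash
python3 -m pendant '[0,0.17,0,3,0,0, 0,0.35,0.02,6,0,0, 0,0.46,0.03,8,0,0, 0,0.52,0.04,9,0,0, 0,0.58,0.05,10,0,0]'; python3 -m pendant '[0,0.06,0,1,0,0, 0,0.12,0,2,0,0]';python3 - <<'E'
from h import *
o,p,R=tool();print(p,o["force"],o["torque"],np.degrees(np.arctan2(R[1,1],R[0,1])))
E
```

```text
clock: 39.92
tcp_pos: [0.5986, 0.2127, 0.1523]
tool_rot: [0.587, 1.57, -2.498]
force: [-4.8, -3.0, 2.9]
grip_width: 0.0119
clock: 40.17
tcp_pos: [0.5987, 0.2121, 0.1523]
tool_rot: [-1.204, 1.57, 1.959]
force: [-5.3, 2.1, 2.9]
grip_width: 0.0113
[0.59867706 0.21205421 0.15234071] [-5.2692456   2.11453404  2.85688329] [0.28536218 0.67670026 0.70742171] -88.73346616786301
```

```bash
python3 -m pendant '[0,0.06,0,1,0,0, 0,0.12,0,2,0,0,0,0.12,0,2,0,0]';python3 - <<'E'
from h import *
o,p,R=tool();print(p,o["force"],o["torque"],np.degrees(np.arctan2(R[1,1],R[0,1])))
E
```

```text
clock: 40.55
tcp_pos: [0.5987, 0.2119, 0.1524]
tool_rot: [-1.812, 1.569, 1.319]
force: [-4.2, 5.7, 2.4]
grip_width: 0.0112
[0.59866352 0.21193378 0.15242176] [-4.22317031  5.65595094  2.42437312] [0.87667291 0.5297985  1.31163429] -90.62165222264848
```

```bash
python3 -m pendant '[0,0.1,0,0,0,0, 0,0.2,0,0,0,0,0,0.2,0,0,0,0]';python3 - <<'E'
from h import *
o,p,R=tool();print(p,o["force"],o["torque"],np.degrees(np.arctan2(R[1,1],R[0,1])))
E
```

```text
clock: 40.92
tcp_pos: [0.5985, 0.2118, 0.1524]
tool_rot: [-1.716, 1.565, 1.415]
force: [-3.6, 15.5, 1.9]
grip_width: 0.0118
[0.59845457 0.21175854 0.15242623] [-3.63246116 15.49854142  1.9291284 ] [2.23804078 0.47384281 0.98943404] -90.61588841055008
```

```bash
python3 -m pendant '[0,-0.25,0,-1,0,0,0,-0.25,0,-1,0,0]'; python3 -m pendant '[0,0,0,0,0,0,0,0,0,0,0,0,0,0,0,0,0,0,0,0,0,0,0,0]' 0; python3 -m pendant '[-1,0,0,0,0,0,-3,0,0,0,0,0,-6,0,0,0,0,0,-10,0,0,0,0,0,-14,0,0,0,0,0,-17,0,0,0,0,0,-18,0,-8,0,0,0]';python3 -m pendant '[0,-0,5,0,0,0,0,0,10,0,0,0,0,0,14,0,0,0,0,0,14,0,0,0]'; python3 - <<'E'
from h import *
for n in("side","top"):cv2.imwrite(f"pics/{n}20.png",manip.snapshot(n))
s=cv2.imread("pics/side20.png");cv2.imwrite("pics/c30.png",cv2.resize(s[200:350,200:400],None,fx=4,fy=4,interpolation=2))
s=cv2.imread("pics/top20.png");cv2.imwrite("pics/c31.png",cv2.resize(s[150:310,150:290],None,fx=3.7,fy=3.7,interpolation=2))
E
```

```text
clock: 41.18
tcp_pos: [0.5985, 0.212, 0.1524]
tool_rot: [-1.101, 1.57, 2.046]
force: [-5.0, 4.0, 3.3]
grip_width: 0.0116
clock: 41.68
tcp_pos: [0.599, 0.2108, 0.1523]
tool_rot: [3.011, 1.571, -0.126]
force: [0.3, -0.2, -0.1]
grip_width: 0.0828
clock: 42.55
tcp_pos: [0.6534, 0.2121, 0.3347]
tool_rot: [-2.964, 1.566, 0.184]
force: [1.8, -0.3, 0.9]
grip_width: 0.0852
clock: 43.05
tcp_pos: [0.513, 0.2111, 0.3313]
tool_rot: [-2.925, 1.569, 0.222]
force: [1.1, -0.0, 0.8]
grip_width: 0.0852
```

View pics/c30.png

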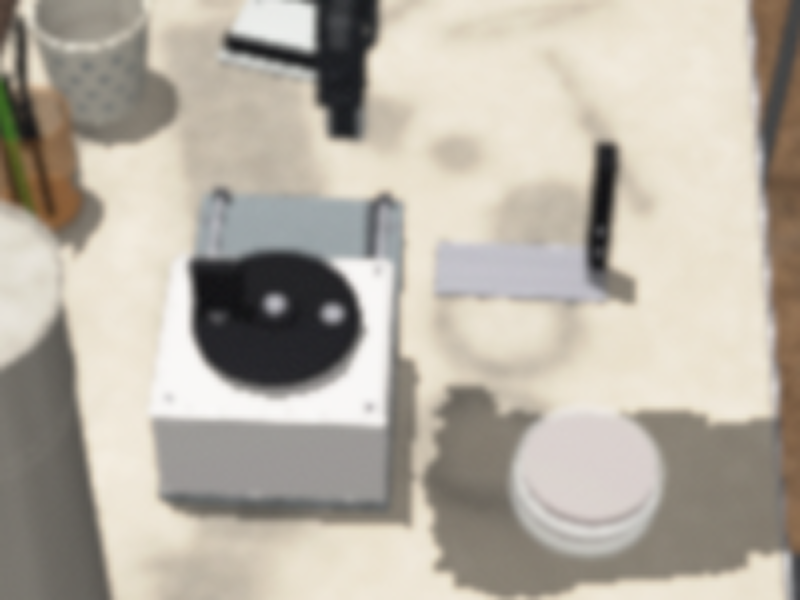

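View pics/c31.png

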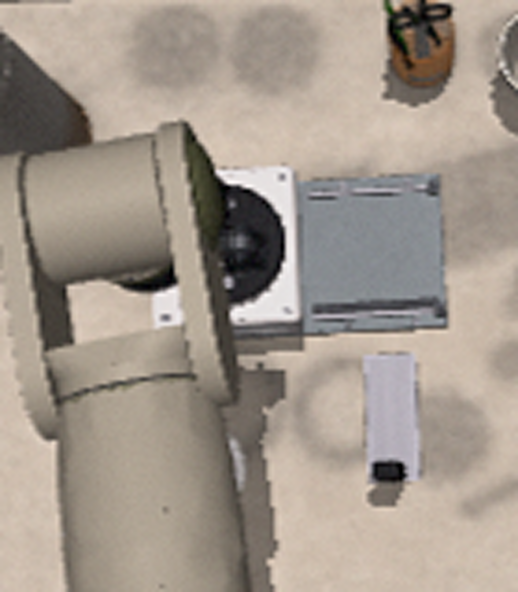

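```bash
python3 - <<'E'
from h import *
S=lambda x,y:np.array([200+(x+.5)/4-.5,200+(y+.5)/4-.5])
a=cast("side",S(275,303),.116)[0];b=cast("side",S(333,313),.113)[0];d=b-a
print(a,b,np.degrees(np.arctan2(d[1],d[0])))
# same offset check in start image: dot heading measured 
a=cast("side",np.array([220,235])+np.array([272,230])/5.6-.4,.116)[0];b=cast("side",np.array([220,235])+np.array([197,258])/5.6-.4,.113)[0];d=b-a
print(np.degrees(np.arctan2(d[1],d[0])))
s=cv2.imread("pics/side20.png");s0=cv2.imread("pics/side0.png")
d=cv2.absdiff(s,s0).max(2);d[d<25]=0;cv2.imwrite("pics/d.png",np.hstack([s,d[...,None].repeat(3,2)])[:, :][:, :1120][::1])
cv2.imwrite("pics/full20.png",s)
E
```

```text
[0.56635427 0.20864579 0.116     ] [0.52941357 0.21108064 0.113     ] 176.2289579327331
27.38004535026332
```

View pics/full20.png

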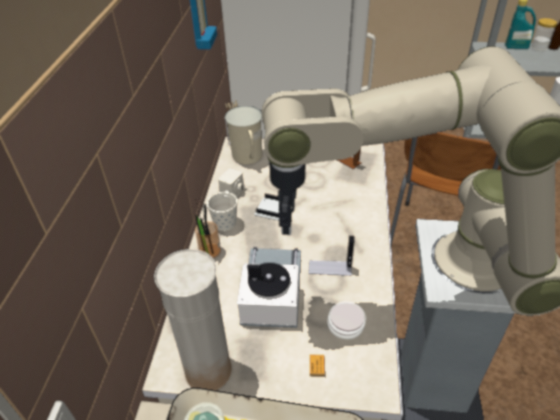

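```bash
python3 -m pendant '[0,4,3,0,0,0,0,9,5,0,0,0,0,14,8,0,0,0,0,19,10,0,0,0,0,24,12,0,0,0,0,28,12,0,0,0,0,30,12,0,0,0,0,30,12,0,0,0]'; python3 - <<'E'
from h import *
for n in("top",):cv2.imwrite(f"pics/{n}21.png",manip.snapshot(n))
s=cv2.imread("pics/top21.png");cv2.imwrite("pics/c32.png",s)
cv2.imwrite("pics/c33.png",cv2.resize(s[185:250,180:280],None,fx=8,fy=8,interpolation=cv2.INTER_CUBIC))
E
```

```text
clock: 44.15
tcp_pos: [0.3966, -0.0912, 0.3298]
tool_rot: [0.205, 1.571, -2.935]
force: [0.1, 0.4, -0.6]
grip_width: 0.0854
```

View pics/c32.png

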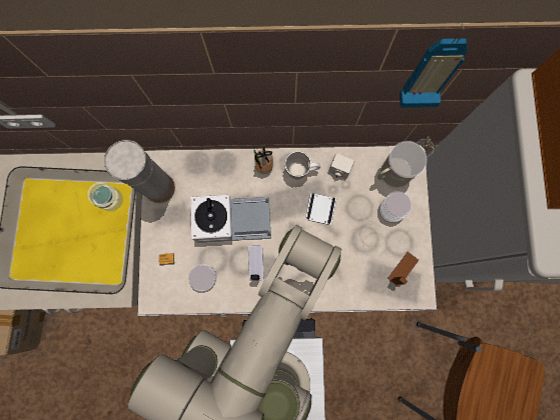

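View pics/c33.png

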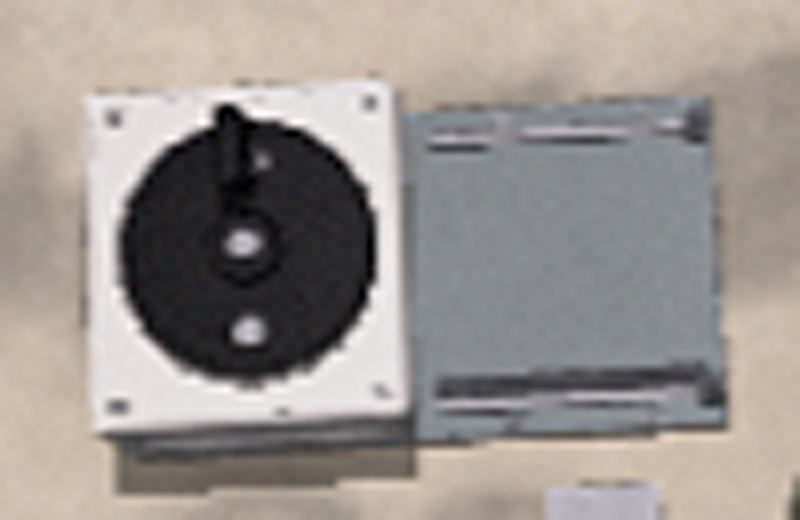

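```bash
python3 - <<'E'
from h import *
C=lambda x,y:np.array([180+(x+.5)/8-.5,185+(y+.5)/8-.5])
d=(cast("top",C(248,331),.113)-cast("top",C(242,243),.116))[0];print(np.degrees(np.arctan2(d[1],d[0])))
print(manip.job_done())
E
```

```text
-176.35214173433332
the job is handed in; nothing more can be done
None
```

The dish is in the reader with the carriage wound in to the stop, and I handed the job in at about 44 s.

- **Dish:** I took the black-gripped lifter and slid the blade under the dish on the rest. I lowered the dish onto the carriage and drew the blade out. The top camera then put the dish within about 3–4 mm of the carriage middle, and the two cameras disagreed by about 5 mm in x.
- **Lifter:** it stands on its blade on the bench in front of the reader.
- **Handwheel:** I turned it clockwise in three grips, about 560° in all, until it stopped firmly. A further push of about 15 N moved it no more.

**Last checks:** the final pictures show the carriage gone under the hood and the loading place empty. The mug, the two stacked dishes and the small boxes look unmoved by eye, and the arm is clear of everything.

**Doubts:**
- The two cameras place the wheel's final angle on either side of the expected one: the side view about 6° past it, the top view about 1.5° short. I took the felt stop as the proof that the carriage is home.
- Once under the hood, the dish could not be seen from either camera.
- During the first turn the sideways force reached about 25 N, because my wheel centre was about 2 mm off. I corrected this for the later grips.

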